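# Weigh out the mast hardware and lock the scale

## Task

Weigh out the mast hardware: put every square nut into the hanging pan, the few lying loose on the table and those in the two scoops, which you tip out over the pan rather than picking from them, so that the nuts' weight alone sinks it onto its stop. Only then lock the pan for carrying: pass the T-headed key down through the slot in the pan's ear and turn it a quarter turn so that it stays locked under the fixed plate. Leave both empty scoops standing flat on the yellow mat, and do not disturb the meter, screwdriver or tape roll.

Things in the scene. Friction and masses are not known exactly. Their poses are not given: they have to be found in the camera images.
- pan (a joint): How far the spring-hung pan has sunk, straight down, in m: 0 = empty, at its upper limit; 0.025 = fully down on the rubber-topped stop. It starts to sink after about 2 nuts, floats in between, and reaches the stop with 8 to 9 nuts.
- pan_in (a point): Centre of the top face of the pan's floor; moves with the pan (84 mm above the table when empty, 59 mm on the stop). The pan is an open square aluminium tray, 130 mm inside, 138 mm outside along its x and y, walls 38 mm above the floor; z up.
- scale: The scale's fixed grey base plate, 160 mm along x, 325 mm along y, 12 mm thick; origin at the centre of its underside, right below the pan's centre, axes as the pan's. On its +y side stand a steel spring barrel (105 mm from the centre) and a column (140 mm), 185 mm high.
- pan_slot (a point): Centre of the slot on the top face of the steel ear on the pan's -y side, 122 mm from the pan's centre; axes as the pan's. The slot, 28 mm along x, 11 mm along y, passes through the 6 mm ear. With the pan on its stop this point is 61 mm above the table, and 1 mm under the ear is a fixed 6 mm keeper plate with the same slot, then 36 mm of free space.
- key_grip (a point): Centre of the black handle (40 mm along x, 14 along y, 46 high) of the loose upright T-headed key, 90 g. 23 to 27 mm below this point is a collar disc of 36 mm diameter, then a 7 mm shaft 16 mm long, then the T-head, 24 mm along x, 7 along y, 7 high, its end 50 mm below. Home in the ear the collar rests on it, this point 27 mm above pan_slot, and the key turns either way.
- rack: Low fixed plywood rack, 70 x 60 mm, top 40 mm above the table, with a 28 x 11 mm slot along its x, in which the key hangs upright by its collar at the start; origin at the centre of its underside.
- mat: Yellow mat fixed on the table, 250 mm along x, 270 mm along y, 3 mm thick; origin at the centre of its underside, z up.
- scoop1_grip (a point): Centre of the upright black handle of scoop 1: 10 mm thick along x, 34 mm along y, its top 19 mm above. The scoop is an aluminium tray, 90 mm along x, 76 along y, 32 high, floor and walls 3 mm, about 140 g; underside 66 mm below this point, z up. The open mouth, no wall or lip, faces -x: its floor edge is at x -85, z -63 mm from here. Nuts slide out when it is tipped 45 to 55 degrees.
- scoop2_grip (a point): The same point of scoop 2, which is the same as scoop 1. Both start standing on the mat, mouth roughly towards the robot, 4 nuts on the floor of each, under and in front of the handle.
- nut1_c (a point): Centre of square steel nut 1: 22 x 22 x 12 mm (z is the 12 mm axis), 40 g. Starts in scoop 1.
- nut2_c (a point): Centre of square steel nut 2: 22 x 22 x 12 mm (z is the 12 mm axis), 40 g. Starts in scoop 1.
- nut3_c (a point): Centre of square steel nut 3: 22 x 22 x 12 mm (z is the 12 mm axis), 40 g. Starts in scoop 1.
- nut4_c (a point): Centre of square steel nut 4: 22 x 22 x 12 mm (z is the 12 mm axis), 40 g. Starts in scoop 1.
- nut5_c (a point): Centre of square steel nut 5: 22 x 22 x 12 mm (z is the 12 mm axis), 40 g. Starts in scoop 2.
- nut6_c (a point): Centre of square steel nut 6: 22 x 22 x 12 mm (z is the 12 mm axis), 40 g. Starts in scoop 2.
- nut7_c (a point): Centre of square steel nut 7: 22 x 22 x 12 mm (z is the 12 mm axis), 40 g. Starts in scoop 2.
- nut8_c (a point): Centre of square steel nut 8: 22 x 22 x 12 mm (z is the 12 mm axis), 40 g. Starts in scoop 2.
- nut9_c (a point): Centre of square steel nut 9: 22 x 22 x 12 mm (z is the 12 mm axis), 40 g. Starts flat on the table in front of the scale. May be absent.
- nut10_c (a point): Centre of square steel nut 10: 22 x 22 x 12 mm (z is the 12 mm axis), 40 g. Starts flat on the table in front of the scale. May be absent.
- nut11_c (a point): Centre of square steel nut 11: 22 x 22 x 12 mm (z is the 12 mm axis), 40 g. Starts flat on the table in front of the scale. May be absent.
- meter: Blue handheld meter lying beyond the scale, 75 x 145 x 36 mm; origin at the centre of its underside. Leave alone.
- driver: Screwdriver lying on the right, along its x. Leave alone.
- tape: Black tape roll lying on the right, 90 mm diameter, 22 mm high; origin at the centre of its underside. Leave alone.

How it is judged:
On the way, in this order (a step that is already met when the one before it is completed fails the run):
1. every nut present lies in the pan and the pan rests on its stop under the nuts' weight alone (robot, scoops and key not touching it) (x of nut1_c in the frame of pan_in between -0.066 and 0.066 m and y of nut1_c in the frame of pan_in between -0.066 and 0.066 m and z of nut1_c in the frame of pan_in between -0.002 and 0.045 m and x of nut2_c in the frame of pan_in between -0.066 and 0.066 m and y of nut2_c in the frame of pan_in between -0.066 and 0.066 m and z of nut2_c in the frame of pan_in between -0.002 and 0.045 m and x of nut3_c in the frame of pan_in between -0.066 and 0.066 m and y of nut3_c in the frame of pan_in between -0.066 and 0.066 m and z of nut3_c in the frame of pan_in between -0.002 and 0.045 m and x of nut4_c in the frame of pan_in between -0.066 and 0.066 m and y of nut4_c in the frame of pan_in between -0.066 and 0.066 m and z of nut4_c in the frame of pan_in between -0.002 and 0.045 m and x of nut5_c in the frame of pan_in between -0.066 and 0.066 m and y of nut5_c in the frame of pan_in between -0.066 and 0.066 m and z of nut5_c in the frame of pan_in between -0.002 and 0.045 m and x of nut6_c in the frame of pan_in between -0.066 and 0.066 m and y of nut6_c in the frame of pan_in between -0.066 and 0.066 m and z of nut6_c in the frame of pan_in between -0.002 and 0.045 m and x of nut7_c in the frame of pan_in between -0.066 and 0.066 m and y of nut7_c in the frame of pan_in between -0.066 and 0.066 m and z of nut7_c in the frame of pan_in between -0.002 and 0.045 m and x of nut8_c in the frame of pan_in between -0.066 and 0.066 m and y of nut8_c in the frame of pan_in between -0.066 and 0.066 m and z of nut8_c in the frame of pan_in between -0.002 and 0.045 m and x of nut9_c in the frame of pan_in between -0.066 and 0.066 m and y of nut9_c in the frame of pan_in between -0.066 and 0.066 m and z of nut9_c in the frame of pan_in between -0.002 and 0.045 m and x of nut10_c in the frame of pan_in between -0.066 and 0.066 m and y of nut10_c in the frame of pan_in between -0.066 and 0.066 m and z of nut10_c in the frame of pan_in between -0.002 and 0.045 m and x of nut11_c in the frame of pan_in between -0.066 and 0.066 m and y of nut11_c in the frame of pan_in between -0.066 and 0.066 m and z of nut11_c in the frame of pan_in between -0.002 and 0.045 m and value of joint pan above 0.0235 m and contact force between each of the fingers, the arm, scoop1, scoop2, key and pan below 0.1 N), for 0.3 s.
2. the key's head is passed straight down through both slots, not yet turned (horizontal distance between key_grip and pan_slot below 0.008 m and z of key_grip in the frame of pan_slot between 0.02 and 0.0305 m and angle between key_grip's own z axis and vertical below 0.15 rad and value of joint pan above 0.0235 m and angle between the x axis of key_grip and the x axis of pan_slot, either way round below 0.5 rad), for 0.1 s.
3. the key is turned a quarter turn (within 20 degrees) (horizontal distance between key_grip and pan_slot below 0.008 m and z of key_grip in the frame of pan_slot between 0.02 and 0.0305 m and angle between key_grip's own z axis and vertical below 0.15 rad and value of joint pan above 0.0235 m and angle between the x axis of key_grip and the x axis of pan_slot, either way round above 1.22 rad), for 0.2 s.
At the end, for the whole second after the job is handed in: Every nut lies in the pan, the pan is within 1.5 mm of its stop, the key hangs upright in the slot with its head under the keeper plate and turned at least 70 degrees from the slot, and both scoops stand flat (within 7 degrees) on the mat (all of step 3 and x of nut1_c in the frame of pan_in between -0.066 and 0.066 m and y of nut1_c in the frame of pan_in between -0.066 and 0.066 m and z of nut1_c in the frame of pan_in between -0.002 and 0.045 m and x of nut2_c in the frame of pan_in between -0.066 and 0.066 m and y of nut2_c in the frame of pan_in between -0.066 and 0.066 m and z of nut2_c in the frame of pan_in between -0.002 and 0.045 m and x of nut3_c in the frame of pan_in between -0.066 and 0.066 m and y of nut3_c in the frame of pan_in between -0.066 and 0.066 m and z of nut3_c in the frame of pan_in between -0.002 and 0.045 m and x of nut4_c in the frame of pan_in between -0.066 and 0.066 m and y of nut4_c in the frame of pan_in between -0.066 and 0.066 m and z of nut4_c in the frame of pan_in between -0.002 and 0.045 m and x of nut5_c in the frame of pan_in between -0.066 and 0.066 m and y of nut5_c in the frame of pan_in between -0.066 and 0.066 m and z of nut5_c in the frame of pan_in between -0.002 and 0.045 m and x of nut6_c in the frame of pan_in between -0.066 and 0.066 m and y of nut6_c in the frame of pan_in between -0.066 and 0.066 m and z of nut6_c in the frame of pan_in between -0.002 and 0.045 m and x of nut7_c in the frame of pan_in between -0.066 and 0.066 m and y of nut7_c in the frame of pan_in between -0.066 and 0.066 m and z of nut7_c in the frame of pan_in between -0.002 and 0.045 m and x of nut8_c in the frame of pan_in between -0.066 and 0.066 m and y of nut8_c in the frame of pan_in between -0.066 and 0.066 m and z of nut8_c in the frame of pan_in between -0.002 and 0.045 m and x of nut9_c in the frame of pan_in between -0.066 and 0.066 m and y of nut9_c in the frame of pan_in between -0.066 and 0.066 m and z of nut9_c in the frame of pan_in between -0.002 and 0.045 m and x of nut10_c in the frame of pan_in between -0.066 and 0.066 m and y of nut10_c in the frame of pan_in between -0.066 and 0.066 m and z of nut10_c in the frame of pan_in between -0.002 and 0.045 m and x of nut11_c in the frame of pan_in between -0.066 and 0.066 m and y of nut11_c in the frame of pan_in between -0.066 and 0.066 m and z of nut11_c in the frame of pan_in between -0.002 and 0.045 m and x of scoop1_grip in the frame of mat between -0.16 and 0.16 m and y of scoop1_grip in the frame of mat between -0.15 and 0.15 m and angle between each of scoop1_grip, scoop2_grip's own z axis and vertical below 0.12 rad and height (world z) of each of scoop1_grip, scoop2_grip below 0.076 m and x of scoop2_grip in the frame of mat between -0.16 and 0.16 m and y of scoop2_grip in the frame of mat between -0.15 and 0.15 m); the robot touches nothing.
It fails at once if the meter is moved more than 3 cm (distance of meter from where it was at the start of the episode above 0.03 m).
It fails at once if the screwdriver is moved more than 3 cm (distance of driver from where it was at the start of the episode above 0.03 m).
It fails at once if the tape roll is moved more than 3 cm (distance of tape from where it was at the start of the episode above 0.03 m).
It fails at once if a nut is gripped by hand while it lies inside a scoop ((contact force between the fingers and nut1 above 5 N and ((x of nut1_c in the frame of scoop1_grip between -0.08 and 0.002 m and y of nut1_c in the frame of scoop1_grip between -0.036 and 0.036 m and z of nut1_c in the frame of scoop1_grip between -0.063 and -0.03 m) or (x of nut1_c in the frame of scoop2_grip between -0.08 and 0.002 m and y of nut1_c in the frame of scoop2_grip between -0.036 and 0.036 m and z of nut1_c in the frame of scoop2_grip between -0.063 and -0.03 m))) or (contact force between the fingers and nut2 above 5 N and ((x of nut2_c in the frame of scoop1_grip between -0.08 and 0.002 m and y of nut2_c in the frame of scoop1_grip between -0.036 and 0.036 m and z of nut2_c in the frame of scoop1_grip between -0.063 and -0.03 m) or (x of nut2_c in the frame of scoop2_grip between -0.08 and 0.002 m and y of nut2_c in the frame of scoop2_grip between -0.036 and 0.036 m and z of nut2_c in the frame of scoop2_grip between -0.063 and -0.03 m))) or (contact force between the fingers and nut3 above 5 N and ((x of nut3_c in the frame of scoop1_grip between -0.08 and 0.002 m and y of nut3_c in the frame of scoop1_grip between -0.036 and 0.036 m and z of nut3_c in the frame of scoop1_grip between -0.063 and -0.03 m) or (x of nut3_c in the frame of scoop2_grip between -0.08 and 0.002 m and y of nut3_c in the frame of scoop2_grip between -0.036 and 0.036 m and z of nut3_c in the frame of scoop2_grip between -0.063 and -0.03 m))) or (contact force between the fingers and nut4 above 5 N and ((x of nut4_c in the frame of scoop1_grip between -0.08 and 0.002 m and y of nut4_c in the frame of scoop1_grip between -0.036 and 0.036 m and z of nut4_c in the frame of scoop1_grip between -0.063 and -0.03 m) or (x of nut4_c in the frame of scoop2_grip between -0.08 and 0.002 m and y of nut4_c in the frame of scoop2_grip between -0.036 and 0.036 m and z of nut4_c in the frame of scoop2_grip between -0.063 and -0.03 m))) or (contact force between the fingers and nut5 above 5 N and ((x of nut5_c in the frame of scoop1_grip between -0.08 and 0.002 m and y of nut5_c in the frame of scoop1_grip between -0.036 and 0.036 m and z of nut5_c in the frame of scoop1_grip between -0.063 and -0.03 m) or (x of nut5_c in the frame of scoop2_grip between -0.08 and 0.002 m and y of nut5_c in the frame of scoop2_grip between -0.036 and 0.036 m and z of nut5_c in the frame of scoop2_grip between -0.063 and -0.03 m))) or (contact force between the fingers and nut6 above 5 N and ((x of nut6_c in the frame of scoop1_grip between -0.08 and 0.002 m and y of nut6_c in the frame of scoop1_grip between -0.036 and 0.036 m and z of nut6_c in the frame of scoop1_grip between -0.063 and -0.03 m) or (x of nut6_c in the frame of scoop2_grip between -0.08 and 0.002 m and y of nut6_c in the frame of scoop2_grip between -0.036 and 0.036 m and z of nut6_c in the frame of scoop2_grip between -0.063 and -0.03 m))) or (contact force between the fingers and nut7 above 5 N and ((x of nut7_c in the frame of scoop1_grip between -0.08 and 0.002 m and y of nut7_c in the frame of scoop1_grip between -0.036 and 0.036 m and z of nut7_c in the frame of scoop1_grip between -0.063 and -0.03 m) or (x of nut7_c in the frame of scoop2_grip between -0.08 and 0.002 m and y of nut7_c in the frame of scoop2_grip between -0.036 and 0.036 m and z of nut7_c in the frame of scoop2_grip between -0.063 and -0.03 m))) or (contact force between the fingers and nut8 above 5 N and ((x of nut8_c in the frame of scoop1_grip between -0.08 and 0.002 m and y of nut8_c in the frame of scoop1_grip between -0.036 and 0.036 m and z of nut8_c in the frame of scoop1_grip between -0.063 and -0.03 m) or (x of nut8_c in the frame of scoop2_grip between -0.08 and 0.002 m and y of nut8_c in the frame of scoop2_grip between -0.036 and 0.036 m and z of nut8_c in the frame of scoop2_grip between -0.063 and -0.03 m))) or (contact force between the fingers and nut9 above 5 N and ((x of nut9_c in the frame of scoop1_grip between -0.08 and 0.002 m and y of nut9_c in the frame of scoop1_grip between -0.036 and 0.036 m and z of nut9_c in the frame of scoop1_grip between -0.063 and -0.03 m) or (x of nut9_c in the frame of scoop2_grip between -0.08 and 0.002 m and y of nut9_c in the frame of scoop2_grip between -0.036 and 0.036 m and z of nut9_c in the frame of scoop2_grip between -0.063 and -0.03 m))) or (contact force between the fingers and nut10 above 5 N and ((x of nut10_c in the frame of scoop1_grip between -0.08 and 0.002 m and y of nut10_c in the frame of scoop1_grip between -0.036 and 0.036 m and z of nut10_c in the frame of scoop1_grip between -0.063 and -0.03 m) or (x of nut10_c in the frame of scoop2_grip between -0.08 and 0.002 m and y of nut10_c in the frame of scoop2_grip between -0.036 and 0.036 m and z of nut10_c in the frame of scoop2_grip between -0.063 and -0.03 m))) or (contact force between the fingers and nut11 above 5 N and ((x of nut11_c in the frame of scoop1_grip between -0.08 and 0.002 m and y of nut11_c in the frame of scoop1_grip between -0.036 and 0.036 m and z of nut11_c in the frame of scoop1_grip between -0.063 and -0.03 m) or (x of nut11_c in the frame of scoop2_grip between -0.08 and 0.002 m and y of nut11_c in the frame of scoop2_grip between -0.036 and 0.036 m and z of nut11_c in the frame of scoop2_grip between -0.063 and -0.03 m)))).
Of nut9, nut10, nut11 only 1 to 3 are there at a start; the rules pass over those that are not, and their reading is None.
At some moment in a run one of scoop1, scoop2, nut9, nut10, nut11 may be knocked a few centimetres aside while the robot is not near it.
It also fails if it takes over 210 s, if anything falls off the work surface, if the arm or the gripper's body presses on something with over 40 N, if the wrist force passes 120 N, or if a joint passes its speed limit or range.

## Robot

A 7-joint arm with a two-finger parallel gripper is mounted at the origin on the work surface. World frame = base frame: x ahead of the robot, y to its left, z up, the work surface at z = 0. Lengths are in m, angles in rad, forces in N, time in s.
With the tool pointing down it reaches from about 0.425 to 0.875 m from the base axis. Payload 4.7 kg.
Tool frame: the origin (TCP) lies midway between the tips of the shut fingers; the grasp point (between the pads) lies 19 mm behind it (bot.grip_depth is the distance from the TCP to the grasp point, in m); z points along the fingers, y is the direction in which the jaws open and shut (so a half turn about z gives the same grasp; the last joint's range is limited). The gripper opens to 85 mm and grips with 20 to 120 N. Pads are 22 mm wide; open, the fingers measure 114 mm over their backs; the gripper's body (76 mm by 85 mm) begins 54 mm behind the grasp point. The pads swing forward as they close: fully open they stand 13 mm farther back than shut.
Start: joints at [1.173, 0.321, -0.07, 1.45, 0.023, 1.371, -0.057], TCP at [0.26, -0.596, 0.231] pointing down, gripper open.
Joint ranges: [-2.86, 2.86], [-0.3, 2.09], [-1.38, 1.24], [0.06, 2.45], [-1.56, 4.7], [0.09, 2.05], [-2.69, 2.69]. Speed limits (rad/s): [2.57, 2.57, 3.14, 3.14, 3.14, 3.14, 3.14].

## Interface

Orientations are given as a unit quaternion [x, y, z, w].
In Python, from plant import bot gives the robot as it stands.
- The arm moves only by the tool jog_arm, never from a script. Its argument "targets" is a list of rows, each a list of 7 numbers: the opening, from 0 (shut) to 1 (fully open), then the shift along the tool's x, y, z in mm, then the turn, a rotation vector about the tool's x, y, z in degrees. A call has exactly 5 rows; each row shifts and turns the pose as measured when the row begins, along the tool's axes as they then stand; what a row does not reach is not made up. A row lasts 1/12 s, in which the tool goes at most 41.7 mm and 7.16 degrees, less where a joint would pass 70% of its speed; a pose out of reach is approached as far as the arm can. A call is refused whole if a number of a shift passes 41.7 or a number of a turn 7.16, either way. A call with a gripper value outside its range is refused whole. The fingers move at their own pace and stop on an object; "newtons" is the grip in N (left out, the last holds). Time passes only in rows, so rows that do not move let the fingers close, or fill a call up. It gives the time, the measured TCP pose, the force and the opening at its end, in the units of the state.
- bot.get_state(): the state, without advancing time (a new reading comes with each control period).
- bot.camera(name): name is "side" or "top" or "wrist"; returns (picture, depth): 420x560x3 uint8, red, green, blue; 420x560 float32, m along the optical axis (not along the pixel's ray), 0 where there is no reading.
- bot.camera_info(name): a dict with "mtx" (3x3 intrinsics, pixels), "R" (3x3) and "t" (3): a world point X has camera coordinates R X + t. Camera axes: x right, y down, z forward; pixel columns grow to the right and rows downward; lengths in m; the calibration is good to about 2 mm. A picture is of the moment at which its call begins: read the wrist's pose just before it. camera_info takes no time and is no camera call; for the wrist camera it gives the pose at the moment of the call.
- bot.close_job(): hands the job in, once; it reports no verdict.
Trained networks look in the newest picture that a camera, given by its name, has taken for a name from the list of things; names that differ only in an ending like _2 or _b are one class to them, and where a whole thing is asked for, a point or a joint stands for the part that bears it (a point fixed in the world has none). Each returns a list of dicts, best first, with "p" (0 to 1); they miss things now and then, are a little off and sometimes report something else, mostly with a low value. They report only what shows in the picture. A call takes as long as a camera call.
- bot.silhouettes(camera, thing): "mask" (420x560 bool, what is visible of it).
- bot.place_of(camera, thing): "xyz" ([x, y, z] in m, in world coordinates, good to about 4 mm: a listed point, or the origin of a listed thing).
The state is a dict: "t": time; "q": joint angles; "dq": joint speeds; "effort": joint torques, N m; "position": TCP position; "tcp_rot": TCP orientation; "contact_force": force on the tool from outside, world axes, zero at the start; "torque": the same for the moment, N m; "opening": finger opening in m.
Only numpy, scipy, OpenCV 4.12 (cv2) and the standard library are available. Lean on these libraries where they do the work, as an engineer would, in place of code of your own. Each camera call takes 0.05 s, during which the arm holds its last target. There are 200 camera calls.

## Working session

There is one attempt and no reset: what is moved stays moved. The work goes in short steps, Python scripts to look and compute and a tool call to move; the robot and the scene stay as the last step left them, time stands still between calls to the robot, and variables do not carry over. Pictures are saved under pics/ and viewed, about 12 in all and at most 16, crops included, and the job is handed in when it is done.

Besides the shell and the picture viewer there is one more tool, called after ">>>" by a JSON object that holds its "api" and its "payload". jog_arm: Moves the arm, as the interface text tells. Its arguments: {"type":"object","properties":{"targets":{"type":"array","items":{"type":"array","items":{"type":"number"}}},"newtons":{"type":"number"}},"required":["targets"]}

```bash
ls; mkdir -p pics
cat > h.py <<'E'
import numpy as np, cv2
from scipy.spatial.transform import Rotation as R
from plant import bot
def snap(cam,fn=None):
    im,d=bot.camera(cam)
    if fn: cv2.imwrite('pics/'+fn,cv2.cvtColor(im,cv2.COLOR_RGB2BGR))
    return im,d
def cloud(d,info):
    K,Rm,t=np.array(info['mtx']),np.array(info['R']),np.array(info['t'])
    v,u=np.mgrid[:d.shape[0],:d.shape[1]]
    c=np.stack([(u-K[0,2])/K[0,0]*d,(v-K[1,2])/K[1,1]*d,d],-1)
    return (c-t)@Rm
def px(X,info):
    c=np.array(info['R'])@np.array(X)+np.array(info['t']);p=np.array(info['mtx'])@c
    return p[:2]/p[2]
def tool(dw):  # world shift -> tool mm
    s=bot.get_state();r=R.from_quat(s['tcp_rot'])
    return np.round(r.inv().apply(np.array(dw))*1000,1)
def st():
    s=bot.get_state();r=R.from_quat(s['tcp_rot'])
    print('t',round(s['t'],2),'pos',np.round(s['position'],4),'open',round(s['opening'],4),'F',np.round(s['contact_force'],1))
    print('R',np.round(r.as_matrix(),3).tolist(),'q',np.round(s['q'],2))
E
python3 - <<'E'
from h import *
st()
it,dt=snap('top','top0.png'); 
for n in ['pan_in','scale','pan_slot','key_grip','rack','mat','scoop1_grip','scoop2_grip','nut9_c','meter','driver','tape']:
    try:
        print(n,[(round(r['p'],2),np.round(r['xyz'],3).tolist()) for r in bot.place_of('top',n)][:11])
    except Exception as e: print(n,e)
isd,ds=snap('side','side0.png')
iw=bot.camera_info('wrist'); snap('wrist')
print(np.round(iw['R'],2),iw['t'],bot.camera_info('top')['mtx'],bot.camera_info('top')['t'])
E
```

```text
pics
t 0.0 pos [ 0.2599 -0.5952  0.2302] open 0.0854 F [-0.2 -0.7  0.2]
R [[0.916, 0.4, -0.001], [0.4, -0.916, 0.002], [-0.0, -0.002, -1.0]] q [ 1.17  0.32 -0.07  1.45  0.02  1.37 -0.06]
pan_in [(0.66, [0.611, -0.031, 0.085])]
scale [(0.71, [0.613, -0.027, 0.002])]
pan_slot [(0.98, [0.615, -0.154, 0.085]), (0.57, [0.502, 0.259, 0.013]), (0.55, [0.509, 0.225, 0.014]), (0.15, [0.488, 0.379, 0.012])]
key_grip []
rack [(0.58, [0.476, -0.341, -0.002]), (0.44, [0.503, 0.367, 0.075])]
mat [(0.72, [0.776, 0.14, 0.001]), (0.61, [0.479, 0.297, -0.001])]
scoop1_grip [(0.86, [0.506, 0.366, 0.072]), (0.63, [0.438, -0.503, 0.002])]
scoop2_grip [(0.61, [0.521, 0.246, 0.071])]
nut9_c [(0.42, [0.436, -0.183, 0.008]), (0.25, [0.432, 0.024, 0.006])]
meter [(0.92, [0.777, 0.137, 0.0])]
driver [(0.61, [0.441, -0.504, 0.002]), (0.16, [0.612, -0.03, 0.082])]
tape [(0.84, [0.628, -0.411, -0.003])]
[[ 0.4  -0.92  0.  ]
 [-0.88 -0.39  0.27]
 [-0.25 -0.11 -0.96]] [-0.65050049 -0.0351328   0.37906285] [[425.30140782   0.         277.62609142]
 [  0.         425.30140782 206.23488835]
 [  0.           0.           1.        ]] [-0.06614936  0.60913789  1.34517204]
```

View pics/top0.png

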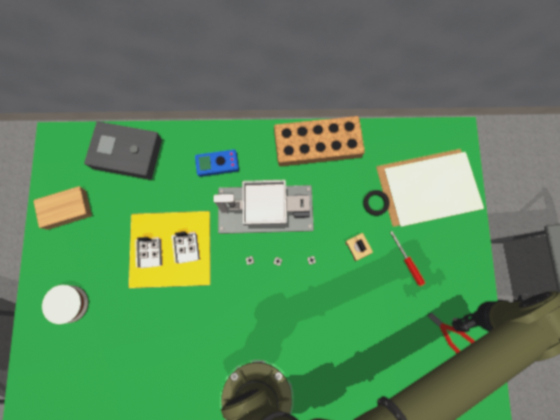

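View pics/side0.png

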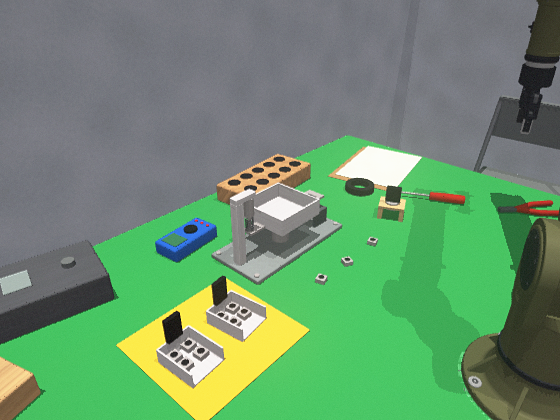

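```bash
cat >> h.py <<'E'
def down(yaw):  # tool z down, tool y at yaw (deg)
    a=np.radians(yaw);y=np.array([np.cos(a),np.sin(a),0]);z=np.array([0,0,-1.]);return np.stack([np.cross(y,z),y,z],1)
def plan(P,M,start=None,mm=40,dg=7.0,op=None,n=None):
    """rows (tool shift mm, rotvec deg) from start/current pose to position P, rotation M"""
    if start is None:
        s=bot.get_state();start=(np.array(s['position']),R.from_quat(s['tcp_rot']).as_matrix())
    p,m=start;P=np.array(P);M=np.array(M)
    rv=R.from_matrix(m.T@M).as_rotvec()
    k=n or int(max(np.ceil(np.linalg.norm(P-p)*1000/mm),np.ceil(np.degrees(np.linalg.norm(rv))/dg),1))
    out=[]
    for i in range(k):
        mi=m@R.from_rotvec(rv*i/k).as_matrix()
        sh=mi.T@((P-p)/k)*1000
        out.append([op]+[round(float(x),1) for x in sh]+[round(float(x),2) for x in np.degrees(rv)/k])
    for r in out: print(r)
    return P,M
def blob(mask,X,lo=0):
    n,l,s,c=cv2.connectedComponentsWithStats(mask.astype(np.uint8))
    for i in range(1,n):
        if s[i,4]>=lo:
            P=X[l==i];r=cv2.minAreaRect((P[:,:2]*1000).astype(np.float32))
            print(s[i,4],np.round(np.median(P,0),4),'rect mm',np.round(r[0],1),np.round(r[1],1),round(r[2],1))
E
python3 - <<'E'
from h import *
im,d=snap('top'); X=cloud(d,bot.camera_info('top'))
x,y,z=X[...,0],X[...,1],X[...,2]
inb=(x>.3)&(x<.9)&(y>-.5)&(y<.5)&(d>0)
print('nuts');blob(inb&(x<.56)&(y>-.25)&(y<.1)&(z>.006)&(z<.03),X,4)
print('rack/key');blob(inb&(x<.56)&(y<-.26)&(z>.03)&(z<.055),X,10);blob(inb&(x<.56)&(y<-.26)&(z>.07),X,4)
print('plate');blob(inb&(abs(x-.61)<.12)&(abs(y)<.25)&(z>.008)&(z<.016),X,50)
print('pan');blob(inb&(abs(x-.61)<.12)&(abs(y)<.25)&(z>.112)&(z<.13),X,50);blob(inb&(abs(x-.61)<.12)&(abs(y)<.25)&(z>.077)&(z<.09),X,30)
print('scoop handles');blob(inb&(y>.15)&(z>.06),X,5);print('scoops');blob(inb&(x<.6)&(y>.15)&(z>.02)&(z<.05),X,30)
print('mat');hs=cv2.cvtColor(im,cv2.COLOR_RGB2HSV);blob((hs[...,0]>22)&(hs[...,0]<33)&(hs[...,1]>180)&(hs[...,2]>150)&inb,X,500)
E
```

```text
nuts
615 [ 0.5442 -0.046   0.0118] rect mm [545.4 -44.8] [289.6  29.2] 90.0
46 [0.4363 0.0248 0.0122] rect mm [435.9  22. ] [22.1 24.9] 14.6
40 [ 0.4338 -0.1826  0.0125] rect mm [ 433.2 -182.6] [23.5 20.8] 1.9
38 [ 0.4323 -0.0688  0.0117] rect mm [432.5 -68.1] [23.9 21.1] 66.6
rack/key
310 [ 0.4722 -0.3353  0.0397] rect mm [ 474.6 -340.5] [70.  61.9] 25.4
68 [ 0.4733 -0.3388  0.0883] rect mm [ 474.4 -339.8] [40.1 14.4] 21.0
plate
217 [ 0.6737 -0.1475  0.0119] rect mm [ 674.2 -147.3] [102.3  54.4] 73.1
185 [0.6725 0.0814 0.0124] rect mm [665.6  93.6] [87.8 44.6] 89.4
1054 [ 0.556  -0.0035  0.0119] rect mm [582.9 -29.3] [103.7 324. ] 0.5
pan
259 [ 0.6271 -0.0298  0.1217] rect mm [611.9 -29. ] [139.7 138.2] 0.9
1441 [ 0.6156 -0.0287  0.0838] rect mm [616.1 -29. ] [125.5 129.7] 1.4
311 [ 0.6138 -0.1361  0.0853] rect mm [ 613.1 -138.3] [75.9 51.1] 89.6
80 [0.6066 0.0567 0.0858] rect mm [609.7  64.6] [43.4 28.5] 89.1
scoop handles
1963 [0.8119 0.4244 0.0709] rect mm [812.1 430.5] [162.2 161. ] 79.3
52 [0.5182 0.2429 0.0855] rect mm [519.  244.3] [10.2 33.8] 9.4
53 [0.5029 0.3627 0.0853] rect mm [503.3 365.5] [10.5 34. ] 1.1
scoops
60 [0.5032 0.2046 0.0341] rect mm [484.  218.8] [87.6 36.8] 9.7
56 [0.4752 0.2744 0.0339] rect mm [474.1 274.3] [87.5 10.4] 3.1
83 [0.486  0.3268 0.0319] rect mm [470.1 327.6] [87.  34.1] 25.6
66 [0.4574 0.3973 0.0326] rect mm [460.4 398.4] [89.7  7.8] 2.4
mat
4042 [0.4763 0.2957 0.0035] rect mm [480.1 296.3] [248.2 270.6] 1.5
```

Run:
```python
from h import *
plan((.433,-.183,.08),down(2),op=.6,n=15)
```

```text
[0.6, 21.6, -20.6, 10.1, 0.0, 0.0, -4.56]
[0.6, 23.1, -18.8, 10.1, 0.0, 0.0, -4.56]
[0.6, 24.6, -16.9, 10.1, 0.0, 0.0, -4.56]
[0.6, 25.8, -14.9, 10.1, 0.0, 0.0, -4.56]
[0.6, 26.9, -12.8, 10.1, 0.0, 0.0, -4.56]
[0.6, 27.9, -10.6, 10.1, 0.0, 0.0, -4.56]
[0.6, 28.6, -8.4, 10.1, 0.0, 0.0, -4.56]
[0.6, 29.2, -6.1, 10.1, 0.0, 0.0, -4.56]
[0.6, 29.6, -3.7, 10.1, 0.0, 0.0, -4.56]
[0.6, 29.8, -1.4, 10.1, 0.0, 0.0, -4.56]
[0.6, 29.8, 1.0, 10.1, 0.0, 0.0, -4.56]
[0.6, 29.6, 3.4, 10.1, 0.0, 0.0, -4.56]
[0.6, 29.3, 5.7, 10.1, 0.0, 0.0, -4.56]
[0.6, 28.7, 8.0, 10.1, 0.0, 0.0, -4.56]
[0.6, 28.0, 10.3, 10.1, 0.0, 0.0, -4.56]
```

>>> {"api": "jog_arm", "payload": {"targets": [[0.6,22,-21,10,0,0,-4.6],[0.6,23,-19,10,0,0,-4.6],[0.6,25,-17,10,0,0,-4.6],[0.6,26,-15,10,0,0,-4.6],[0.6,27,-13,10,0,0,-4.6]], "newtons": 60}}

```text
t: 1.22
position: [0.314, -0.4611, 0.1808]
tcp_rot: [0.918, 0.397, -0.002, 0.004]
contact_force: [0.8, 0.3, 1.0]
opening: 0.051
```

>>> {"api": "jog_arm", "payload": {"targets": [[0.6,28,-11,10,0,0,-4.6],[0.6,29,-8,10,0,0,-4.6],[0.6,29,-6,10,0,0,-4.6],[0.6,30,-4,10,0,0,-4.6],[0.6,30,-1,10,0,0,-4.6]]}}

```text
t: 1.63
position: [0.3722, -0.316, 0.1282]
tcp_rot: [0.815, 0.58, -0.003, 0.006]
contact_force: [1.1, -0.3, -0.9]
opening: 0.0511
```

>>> {"api": "jog_arm", "payload": {"targets": [[0.6,30,1,10,0,0,-4.6],[0.6,30,3,10,0,0,-4.6],[0.6,29,6,10,0,0,-4.6],[0.6,29,8,10,0,0,-4.6],[0.6,28,10,10,0,0,-4.6]]}}

```text
t: 2.05
position: [0.4268, -0.17, 0.0758]
tcp_rot: [0.676, 0.737, -0.004, 0.008]
contact_force: [1.3, -0.5, 0.2]
opening: 0.0515
```

```bash
cat > n.py <<'E'
from h import *
# wrist look: nuts on table near
def look(fn=None,f=None):
    info=bot.camera_info('wrist');im,d=snap('wrist',fn);X=cloud(d,info)
    return im,d,X
E
python3 - <<'E'
from n import *
st()
im,d,X=look('w1.png');z=X[...,2]
blob((d>0)&(z>.007)&(z<.02)&(X[...,0]<.5),X,100)
plan((.433,-.183,.001),down(2),op=.6,n=5)
E
```

```text
t 2.05 pos [ 0.4268 -0.17    0.0758] open 0.0515 F [ 1.3 -0.5  0.2]
R [[-0.087, 0.996, 0.006], [0.996, 0.087, -0.017], [-0.018, 0.004, -1.0]] q [ 0.8   0.08 -0.5   2.08  0.06  0.98  0.35]
1472 [ 0.4318 -0.0718  0.0131] rect mm [432.1 -71.6] [22.3 21.9] 65.4
976 [ 0.4341 -0.1837  0.013 ] rect mm [ 434.3 -185. ] [21.9 22.4] 14.6
[0.6, -3.9, 0.6, 14.7, 0.04, 0.14, 0.73]
[0.6, -4.0, 0.7, 14.7, 0.04, 0.14, 0.73]
[0.6, -4.0, 0.7, 14.6, 0.04, 0.14, 0.73]
[0.6, -4.0, 0.8, 14.6, 0.04, 0.14, 0.73]
[0.6, -4.1, 0.8, 14.6, 0.04, 0.14, 0.73]
```

Run:
```python
from h import *
st()
plan((.434,-.184,.000),down(11),op=.6,n=5)
```

```text
t 2.1 pos [ 0.4278 -0.1627  0.0741] open 0.0512 F [-0.   4.7 -1.1]
R [[-0.098, 0.995, 0.004], [0.995, 0.098, -0.012], [-0.013, 0.003, -1.0]] q [ 0.8   0.08 -0.51  2.08  0.06  0.98  0.35]
[0.6, -4.2, 0.8, 14.9, 0.03, 0.15, -1.07]
[0.6, -4.2, 0.7, 14.9, 0.03, 0.15, -1.07]
[0.6, -4.3, 0.6, 14.8, 0.03, 0.15, -1.07]
[0.6, -4.3, 0.6, 14.8, 0.03, 0.15, -1.07]
[0.6, -4.4, 0.5, 14.8, 0.03, 0.15, -1.07]
```

>>> {"api": "jog_arm", "payload": {"targets": [[0.6,-8,1,12,0,0,-1],[0.6,-8,1,15,0,0,-1],[0.6,-4,1,15,0,0,-1],[0.6,0,0,8,0,0,0],[0.6,0,0,0,0,0,0]]}}

```text
t: 2.52
position: [0.4361, -0.179, 0.0236]
tcp_rot: [0.647, 0.762, -0.003, 0.007]
contact_force: [-0.5, 1.2, -0.1]
opening: 0.0514
```

Run:
```python
from h import *
st()
plan((.434,-.184,.000),down(11),op=.6,n=2)
```

```text
t 2.52 pos [ 0.4361 -0.179   0.0236] open 0.0514 F [-0.5  1.2 -0.1]
R [[-0.162, 0.987, 0.007], [0.987, 0.162, -0.013], [-0.014, 0.005, -1.0]] q [ 0.79  0.19 -0.5   2.09  0.13  0.88  0.38]
[0.6, -2.2, -1.5, 11.8, 0.14, 0.4, -0.83]
[0.6, -2.2, -1.5, 11.8, 0.14, 0.4, -0.83]
```

>>> {"api": "jog_arm", "payload": {"targets": [[0.6,-3,-2,10,0,0.7,0],[0.6,-2,0,10,0,0,0],[0.6,0,0,3,0,0,0],[0.3,0,0,0,0,0,0],[0.1,0,0,0,0,0,0]]}}

```text
t: 2.93
position: [0.4352, -0.1859, -0.0002]
tcp_rot: [0.648, 0.761, 0.002, 0.002]
contact_force: [-5.4, -1.5, 10.6]
opening: 0.028
```

>>> {"api": "jog_arm", "payload": {"targets": [[0.1,0,0,0,0,0,0],[0.1,0,0,0,0,0,0],[0.1,0,0,0,0,0,0],[0.1,0,0,-15,0,0,0],[0.1,0,0,-35,0,0,0]]}}

```text
t: 3.35
position: [0.4302, -0.1841, 0.047]
tcp_rot: [0.648, 0.761, 0.0, -0.003]
contact_force: [-0.6, -1.2, 0.0]
opening: 0.0203
```

Run:
```python
from h import *
st()
plan((.598,-.05,.14),down(0),op=.1,n=10)
```

```text
t 3.35 pos [ 0.4302 -0.1841  0.047 ] open 0.0203 F [-0.6 -1.2  0. ]
R [[-0.159, 0.987, -0.005], [0.987, 0.159, 0.004], [0.005, -0.004, -1.0]] q [ 0.82  0.15 -0.5   2.07  0.09  0.94  0.44]
[0.1, 10.6, 18.7, -9.3, -0.02, -0.03, 0.92]
[0.1, 10.9, 18.5, -9.3, -0.02, -0.03, 0.92]
[0.1, 11.2, 18.3, -9.3, -0.02, -0.03, 0.92]
[0.1, 11.5, 18.1, -9.3, -0.02, -0.03, 0.92]
[0.1, 11.8, 18.0, -9.3, -0.02, -0.03, 0.92]
[0.1, 12.1, 17.8, -9.3, -0.02, -0.03, 0.92]
[0.1, 12.3, 17.6, -9.3, -0.02, -0.03, 0.92]
[0.1, 12.6, 17.4, -9.3, -0.02, -0.03, 0.92]
[0.1, 12.9, 17.2, -9.3, -0.02, -0.03, 0.92]
[0.1, 13.1, 17.0, -9.3, -0.02, -0.03, 0.92]
```

>>> {"api": "jog_arm", "payload": {"targets": [[0,5,5,-35,0,0,1],[0,12,15,-38,0,0,1],[0,15,22,-30,0,0,1],[0,20,30,-10,0,0,1],[0,18,32,0,0,0,1]]}}

```text
t: 3.77
position: [0.5259, -0.1083, 0.171]
tcp_rot: [0.688, 0.726, -0.001, 0.002]
contact_force: [-0.7, 0.9, 0.2]
opening: 0.0201
```

>>> {"api": "jog_arm", "payload": {"targets": [[0,18,32,0,0,0,1],[0,18,25,0,0,0,1],[0,8,8,0,0,0,1],[0,0,0,0,0,0,0],[0,0,0,0,0,0,0]]}}

```text
t: 4.18
position: [0.5989, -0.0511, 0.175]
tcp_rot: [0.704, 0.71, 0.004, 0.005]
contact_force: [0.3, 0.1, -0.0]
opening: 0.02
```

Run:
```python
from h import *
st()
plan((.59,-.06,.115),down(0),op=.1,n=3)
```

```text
t 4.18 pos [ 0.5989 -0.0511  0.175 ] open 0.02 F [ 0.3  0.1 -0. ]
R [[-0.008, 1.0, 0.013], [1.0, 0.008, -0.0], [-0.0, 0.013, -1.0]] q [ 0.55  0.3  -0.61  1.65  0.18  1.24 -0.09]
[0.1, -2.9, -3.2, 20.0, 0.25, 0.01, 0.15]
[0.1, -2.9, -3.1, 20.0, 0.25, 0.01, 0.15]
[0.1, -2.9, -3.0, 20.0, 0.25, 0.01, 0.15]
```

>>> {"api": "jog_arm", "payload": {"targets": [[0,-5,-3,20,0,0,0],[0,-5,-3,25,0,0,0],[0,0,0,10,0,0,0],[0.5,0,0,2,0,0,0],[0.5,0,0,0,0,0,0]]}}

```text
t: 4.6
position: [0.5908, -0.066, 0.1174]
tcp_rot: [0.705, 0.709, 0.003, 0.006]
contact_force: [0.3, -1.0, 0.0]
opening: 0.0419
```

>>> {"api": "jog_arm", "payload": {"targets": [[0.5,0,0,0,0,0,0],[0.5,0,0,-25,0,0,0],[0.5,0,0,-30,0,0,3],[0.5,0,-25,-10,0,0,5],[0.5,0,-38,0,0,0,5]]}}

```text
t: 5.02
position: [0.5313, -0.0608, 0.1876]
tcp_rot: [0.784, 0.621, 0.007, 0.007]
contact_force: [0.0, 0.2, 1.0]
opening: 0.043
```

Run:
```python
from h import *
st()
plan((.432,-.072,.03),down(-25),op=.5,n=5)
```

```text
t 5.02 pos [ 0.5313 -0.0608  0.1876] open 0.043 F [0.  0.2 1. ]
R [[0.228, 0.973, 0.019], [0.974, -0.228, -0.002], [0.003, 0.019, -1.0]] q [ 0.62  0.13 -0.59  1.8   0.08  1.22 -0.23]
[0.5, -6.8, -19.4, 31.1, 0.22, -0.05, 2.36]
[0.5, -7.6, -19.0, 31.2, 0.22, -0.05, 2.36]
[0.5, -8.3, -18.6, 31.3, 0.22, -0.05, 2.36]
[0.5, -9.0, -18.1, 31.4, 0.22, -0.05, 2.36]
[0.5, -9.8, -17.6, 31.4, 0.22, -0.05, 2.36]
```

>>> {"api": "jog_arm", "payload": {"targets": [[0.5,-8,-30,5,0,0,2.5],[0.5,-10,-30,25,0,0,2.5],[0.5,-10,-20,38,0,0,2],[0.5,-6,-5,35,0,0,1.5],[0.5,0,0,15,0,0,0]]}}

```text
t: 5.43
position: [0.4443, -0.0711, 0.0778]
tcp_rot: [0.83, 0.557, 0.014, 0.018]
contact_force: [-0.3, 0.2, -0.4]
opening: 0.0428
```

Run:
```python
from n import *
st()
im,d,X=look();z=X[...,2]
blob((d>0)&(z>.007)&(z<.02)&(X[...,0]<.5),X,100)
plan((.432,-.072,-.001),down(-25),op=.5,n=5)
```

```text
t 5.43 pos [ 0.4443 -0.0711  0.0778] open 0.0428 F [-0.3  0.2 -0.4]
R [[0.378, 0.925, 0.045], [0.926, -0.378, -0.015], [0.003, 0.047, -0.999]] q [ 0.67  0.03 -0.57  2.12  0.03  0.95 -0.31]
1379 [0.4366 0.0219 0.013 ] rect mm [436.3  22.2] [22.1 22.4] 16.3
997 [ 0.4326 -0.0703  0.013 ] rect mm [432.3 -71.4] [22.4 21.8] 66.3
[0.5, -1.2, -2.8, 15.4, 0.5, -0.06, 0.57]
[0.5, -1.2, -2.6, 15.4, 0.5, -0.06, 0.57]
[0.5, -1.3, -2.5, 15.4, 0.5, -0.06, 0.57]
[0.5, -1.3, -2.3, 15.5, 0.5, -0.06, 0.57]
[0.5, -1.3, -2.2, 15.5, 0.5, -0.06, 0.57]
```

>>> {"api": "jog_arm", "payload": {"targets": [[0.5,-2,-5,18,1,0,1],[0.5,-2,-4,20,1,0,1],[0.5,-1,-2,18,0.5,0,0],[0.5,0,0,6,0,0,0],[0.5,0,0,0,0,0,0]]}}

```text
t: 5.9
position: [0.4401, -0.0717, 0.0195]
tcp_rot: [0.839, 0.544, 0.006, 0.003]
contact_force: [-0.1, 0.1, -0.1]
opening: 0.0431
```

Run:
```python
from n import *
st()
plan((.4323,-.0714,-.001),down(-25),op=.5,n=2)
```

```text
t 5.9 pos [ 0.4401 -0.0717  0.0195] open 0.0431 F [-0.1  0.1 -0.1]
R [[0.409, 0.913, 0.013], [0.913, -0.409, 0.001], [0.006, 0.012, -1.0]] q [ 0.65  0.15 -0.57  2.15  0.1   0.85 -0.4 ]
[0.5, -1.5, -3.7, 10.2, 0.33, -0.19, 0.43]
[0.5, -1.5, -3.7, 10.2, 0.33, -0.19, 0.43]
```

>>> {"api": "jog_arm", "payload": {"targets": [[0.5,-2,-5,10,0.5,0,0],[0.5,-1,-3,8,0,0,0],[0.5,0,-1,2,0,0,0],[0.1,0,0,0,0,0,0],[0,0,0,0,0,0,0]]}}

```text
t: 6.32
position: [0.4346, -0.071, 0.0024]
tcp_rot: [0.839, 0.544, 0.006, 0.002]
contact_force: [-6.3, 1.8, 15.3]
opening: 0.02
```

>>> {"api": "jog_arm", "payload": {"targets": [[0,0,0,0,0,0,0],[0,0,0,0,0,0,0],[0,0,0,-10,0,0,0],[0,0,0,-38,0,0,-2],[0,0,0,-38,0,0,-4]]}}

```text
t: 6.73
position: [0.428, -0.0694, 0.0861]
tcp_rot: [0.808, 0.589, 0.002, -0.004]
contact_force: [1.6, -1.6, 0.1]
opening: 0.02
```

Run:
```python
from n import *
st()
plan((.6,-.02,.165),down(0),op=0,n=6)
```

```text
t 6.73 pos [ 0.428  -0.0694  0.0861] open 0.02 F [ 1.6 -1.6  0.1]
R [[0.307, 0.952, -0.001], [0.952, -0.306, 0.009], [0.008, -0.004, -1.0]] q [ 0.69  0.02 -0.58  2.11  0.    1.02 -0.2 ]
[0, 16.7, 24.7, -13.1, -0.02, -0.08, -2.97]
[0, 15.4, 25.6, -13.1, -0.02, -0.08, -2.97]
[0, 14.0, 26.3, -13.1, -0.02, -0.08, -2.97]
[0, 12.6, 27.0, -13.1, -0.02, -0.08, -2.97]
[0, 11.2, 27.6, -13.2, -0.02, -0.08, -2.97]
[0, 9.7, 28.2, -13.2, -0.02, -0.08, -2.97]
```

>>> {"api": "jog_arm", "payload": {"targets": [[0,8,15,-35,0,0,-3],[0,10,25,-30,0,0,-3],[0,10,36,-10,0,0,-3],[0,10,38,0,0,0,-3],[0,10,36,0,0,0,-3]]}}

```text
t: 7.15
position: [0.5872, -0.054, 0.179]
tcp_rot: [0.722, 0.692, 0.003, 0.005]
contact_force: [0.3, 0.2, -0.4]
opening: 0.0198
```

>>> {"api": "jog_arm", "payload": {"targets": [[0,0,28,5,0,0,0],[0,0,10,20,0,0,0],[0,0,0,18,0,0,0],[0,0,0,0,0,0,0],[0,0,0,0,0,0,0]]}}

```text
t: 7.57
position: [0.6374, -0.0527, 0.1414]
tcp_rot: [0.72, 0.693, 0.009, 0.008]
contact_force: [0.1, -0.5, 0.4]
opening: 0.02
```

Run:
```python
from n import *
st()
plan((.63,-.03,.113),down(0),op=0,n=2)
```

```text
t 7.57 pos [ 0.6374 -0.0527  0.1414] open 0.02 F [ 0.1 -0.5  0.4]
R [[0.038, 0.999, 0.024], [0.999, -0.038, 0.001], [0.002, 0.024, -1.0]] q [ 0.52  0.4  -0.61  1.6   0.24  1.2  -0.17]
[0, 11.2, -4.5, 14.1, 0.68, -0.05, -1.1]
[0, 11.3, -4.1, 14.2, 0.68, -0.05, -1.1]
```

>>> {"api": "jog_arm", "payload": {"targets": [[0,12,-5,14,0.7,0,0],[0,8,-3,12,0.7,0,0],[0.5,0,0,2,0,0,0],[0.5,0,0,0,0,0,0],[0.5,0,0,0,0,0,0]]}}

```text
t: 7.98
position: [0.6289, -0.0298, 0.1145]
tcp_rot: [0.72, 0.694, -0.0, -0.001]
contact_force: [0.6, 0.6, 0.9]
opening: 0.0427
```

>>> {"api": "jog_arm", "payload": {"targets": [[0.5,0,0,-25,0,0,0],[0.5,0,0,-35,0,0,-3],[0.5,5,-38,-10,0,0,-4],[0.5,5,-40,0,0,0,-4],[0.5,5,-40,0,0,0,-4]]}}

```text
t: 8.4
position: [0.514, -0.0247, 0.1882]
tcp_rot: [0.619, 0.785, 0.004, 0.0]
contact_force: [-1.9, 0.3, 1.0]
opening: 0.0428
```

Run:
```python
from n import *
st()
plan((.436,.022,.08),down(16),op=.5,n=5)
```

```text
t 8.4 pos [ 0.514  -0.0247  0.1882] open 0.0428 F [-1.9  0.3  1. ]
R [[-0.233, 0.973, 0.005], [0.973, 0.233, 0.005], [0.004, 0.006, -1.0]] q [ 0.67  0.1  -0.7   1.82  0.06  1.24  0.18]
[0.5, 12.6, -13.1, 21.6, 0.07, -0.05, -0.51]
[0.5, 12.8, -13.0, 21.6, 0.07, -0.05, -0.51]
[0.5, 12.9, -12.9, 21.6, 0.07, -0.05, -0.51]
[0.5, 13.0, -12.7, 21.6, 0.07, -0.05, -0.51]
[0.5, 13.2, -12.6, 21.6, 0.07, -0.05, -0.51]
```

>>> {"api": "jog_arm", "payload": {"targets": [[0.5,15,-20,5,0,0,0],[0.5,18,-20,30,0,0,0],[0.5,15,-10,35,0,0,0],[0.5,8,0,30,0,0,0],[0.5,0,0,12,0,0,0]]}}

```text
t: 8.82
position: [0.4496, 0.0149, 0.0805]
tcp_rot: [0.62, 0.784, 0.002, 0.012]
contact_force: [-0.8, 2.1, 0.0]
opening: 0.0431
```

Run:
```python
from n import *
im,d,X=look();z=X[...,2]
blob((d>0)&(z>.007)&(z<.02)&(X[...,0]<.5),X,100)
st()
plan((.436,.022,-.001),down(16),op=.5,n=5)
```

```text
1008 [0.436  0.0234 0.013 ] rect mm [436.   22.5] [22.  22.2] 16.8
t 8.87 pos [0.4488 0.0144 0.0795] open 0.0428 F [-2.3 -0.8 -1.9]
R [[-0.23, 0.973, 0.019], [0.973, 0.23, -0.01], [-0.014, 0.016, -1.0]] q [ 0.64  0.06 -0.75  2.1   0.06  0.98  0.09]
[0.5, 2.3, -2.4, 16.0, 0.18, 0.17, -0.54]
[0.5, 2.3, -2.3, 16.0, 0.18, 0.17, -0.54]
[0.5, 2.2, -2.3, 16.1, 0.18, 0.17, -0.54]
[0.5, 2.2, -2.2, 16.1, 0.18, 0.17, -0.54]
[0.5, 2.2, -2.1, 16.1, 0.18, 0.17, -0.54]
```

>>> {"api": "jog_arm", "payload": {"targets": [[0.5,4,-5,18,0.5,0.5,-1.5],[0.5,4,-4,20,0.5,0.5,-1.5],[0.5,2,-2,20,0,0,0],[0.5,1,-1,8,0,0,0],[0.5,0,0,0,0,0,0]]}}

```text
t: 9.28
position: [0.4391, 0.0205, 0.0159]
tcp_rot: [0.599, 0.801, 0.001, 0.002]
contact_force: [-0.1, 1.0, -0.2]
opening: 0.0425
```

Run:
```python
from n import *
st()
plan((.436,.0225,-.001),down(16),op=.5,n=2)
```

```text
t 9.28 pos [0.4391 0.0205 0.0159] open 0.0425 F [-0.1  1.  -0.2]
R [[-0.282, 0.959, 0.005], [0.959, 0.282, -0.001], [-0.002, 0.005, -1.0]] q [ 0.61  0.17 -0.75  2.16  0.15  0.86  0.05]
[0.5, 1.4, -1.2, 8.4, 0.15, 0.06, 0.19]
[0.5, 1.4, -1.2, 8.4, 0.15, 0.06, 0.19]
```

>>> {"api": "jog_arm", "payload": {"targets": [[0.5,2,-2,8,0,0,0],[0.5,1,-1,6,0,0,0],[0.5,0,0,1,0,0,0],[0.1,0,0,0,0,0,0],[0,0,0,0,0,0,0]]}}

```text
t: 9.7
position: [0.4393, 0.0219, 0.0037]
tcp_rot: [0.6, 0.8, 0.003, 0.005]
contact_force: [-6.8, -0.1, 15.3]
opening: 0.0202
```

>>> {"api": "jog_arm", "payload": {"targets": [[0,0,0,0,0,0,0],[0,0,0,0,0,0,0],[0,0,0,-10,0,0,0],[0,0,0,-38,0,0,1],[0,0,0,-38,0,0,1]]}}

```text
t: 10.12
position: [0.4329, 0.0228, 0.0876]
tcp_rot: [0.613, 0.79, 0.001, -0.001]
contact_force: [0.7, -0.8, 0.2]
opening: 0.0195
```

Run:
```python
from n import *
st()
plan((.59,-.005,.165),down(0),op=0,n=6)
```

```text
t 10.12 pos [0.4329 0.0228 0.0876] open 0.0195 F [ 0.7 -0.8  0.2]
R [[-0.247, 0.969, -0.001], [0.969, 0.247, 0.003], [0.003, -0.001, -1.0]] q [ 0.66  0.02 -0.77  2.11  0.01  1.02  0.13]
[0, -10.9, 24.2, -13.0, -0.01, -0.03, 2.39]
[0, -9.9, 24.6, -12.9, -0.01, -0.03, 2.39]
[0, -8.9, 25.0, -12.9, -0.01, -0.03, 2.39]
[0, -7.8, 25.4, -12.9, -0.01, -0.03, 2.39]
[0, -6.8, 25.7, -12.9, -0.01, -0.03, 2.39]
[0, -5.7, 26.0, -12.9, -0.01, -0.03, 2.39]
```

>>> {"api": "jog_arm", "payload": {"targets": [[0,-6,15,-35,0,0,2],[0,-10,25,-30,0,0,3],[0,-10,34,-10,0,0,3],[0,-8,36,0,0,0,3],[0,-5,20,0,0,0,3]]}}

```text
t: 10.53
position: [0.5723, 0.0029, 0.1802]
tcp_rot: [0.709, 0.705, 0.002, 0.008]
contact_force: [-0.8, 0.1, 0.3]
opening: 0.0202
```

>>> {"api": "jog_arm", "payload": {"targets": [[0,0,5,5,0,0,0],[0,0,0,20,0,0,0],[0,0,0,18,0,0,0],[0,0,0,0,0,0,0],[0,0,0,0,0,0,0]]}}

```text
t: 10.95
position: [0.5822, 0.0027, 0.1395]
tcp_rot: [0.708, 0.706, 0.006, 0.008]
contact_force: [0.5, 0.5, 0.0]
opening: 0.0199
```

Run:
```python
from n import *
st()
plan((.585,-.01,.113),down(0),op=0,n=2)
```

```text
t 10.95 pos [0.5822 0.0027 0.1395] open 0.0199 F [0.5 0.5 0. ]
R [[0.004, 1.0, 0.019], [1.0, -0.004, -0.003], [-0.003, 0.019, -1.0]] q [ 0.57  0.3  -0.72  1.74  0.22  1.16 -0.23]
[0, -6.3, 1.2, 13.3, 0.55, 0.1, -0.11]
[0, -6.3, 1.3, 13.3, 0.55, 0.1, -0.11]
```

>>> {"api": "jog_arm", "payload": {"targets": [[0,-7,1,14,0.5,0,0],[0,-5,1,12,0.5,0,0],[0.5,0,0,2,0,0,0],[0.5,0,0,0,0,0,0],[0.5,0,0,0,0,0,0]]}}

```text
t: 11.37
position: [0.5839, -0.0112, 0.1114]
tcp_rot: [0.708, 0.706, -0.001, 0.002]
contact_force: [0.4, 0.2, 0.5]
opening: 0.0428
```

>>> {"api": "jog_arm", "payload": {"targets": [[0.6,0,-5,-30,0,0,0],[0.6,0,-10,-40,0,0,0],[0.6,0,-20,-25,0,0,0],[0.6,20,-15,-5,0,0,-2],[0.6,40,-10,0,0,0,-2]]}}

```text
t: 11.78
position: [0.5229, 0.0414, 0.215]
tcp_rot: [0.687, 0.727, -0.002, 0.002]
contact_force: [0.9, 1.1, -0.5]
opening: 0.0514
```

Run:
```python
from n import *
st()
plan((.51,.22,.21),down(9),op=.6,n=6)
```

```text
t 11.78 pos [0.5229 0.0414 0.215 ] open 0.0514 F [ 0.9  1.1 -0.5]
R [[-0.056, 0.998, -0.0], [0.998, 0.056, -0.006], [-0.006, -0.001, -1.0]] q [ 0.61  0.12 -0.79  1.76  0.09  1.3  -0.15]
[0.6, 29.8, -0.5, 0.7, -0.01, 0.05, -0.97]
[0.6, 29.8, 0.0, 0.7, -0.01, 0.05, -0.97]
[0.6, 29.8, 0.5, 0.7, -0.01, 0.05, -0.97]
[0.6, 29.8, 1.0, 0.7, -0.01, 0.05, -0.97]
[0.6, 29.8, 1.5, 0.8, -0.01, 0.05, -0.97]
[0.6, 29.8, 2.0, 0.8, -0.01, 0.05, -0.97]
```

>>> {"api": "jog_arm", "payload": {"targets": [[0.6,35,0,0,0,0,-1],[0.6,40,0,0,0,0,-1],[0.6,40,0,0,0,0,-1],[0.6,30,0,0,0,0,-1],[0.6,10,0,0,0,0,-1]]}}

```text
t: 12.2
position: [0.5076, 0.2074, 0.2209]
tcp_rot: [0.652, 0.758, 0.002, 0.007]
contact_force: [-0.9, -0.0, -0.2]
opening: 0.0513
```

Run:
```python
from n import *
st()
im,d,X=look('w2.png');z=X[...,2]
print('handle');blob((d>0)&(z>.07)&(z<.1)&(X[...,1]>.15),X,50)
print('rim');blob((d>0)&(z>.03)&(z<.04)&(X[...,1]>.15),X,50)
it,dt=snap('top');Xt=cloud(dt,bot.camera_info('top'))
m=(abs(Xt[...,0]-.615)<.09)&(abs(Xt[...,1]+.03)<.09)&(dt>0)
print('pan rim');blob(m&(Xt[...,2]>.105),Xt,40)
c=it[170:240,205:320];cv2.imwrite('pics/pan1.png',cv2.resize(c[...,::-1],None,fx=6,fy=6,interpolation=2))
```

```text
t 12.2 pos [0.5076 0.2074 0.2209] open 0.0513 F [-0.9 -0.  -0.2]
R [[-0.149, 0.989, 0.013], [0.989, 0.149, -0.006], [-0.008, 0.011, -1.0]] q [ 0.38  0.19 -0.91  1.7   0.17  1.32 -0.42]
handle
453 [0.5052 0.3549 0.0885] rect mm [505.3 358.2] [10.  22.9] 5.3
482 [0.5196 0.2438 0.0888] rect mm [519.9 243. ] [ 9.8 34.2] 9.1
rim
613 [0.7271 0.3799 0.0349] rect mm [734.1 380.1] [33.7 71. ] 30.7
509 [0.4776 0.3245 0.0358] rect mm [467.7 332.4] [90.2 21.9] 6.7
359 [0.4793 0.2721 0.036 ] rect mm [476.2 263.8] [89.6 21.3] 8.6
348 [0.4895 0.2021 0.0356] rect mm [486.2 201.2] [89.2  9.8] 13.4
3378 [0.7676 0.1818 0.0377] rect mm [770.3 177.9] [75.4 64.5] 7.3
pan rim
273 [ 0.6206 -0.0327  0.1166] rect mm [612.  -29.9] [139.7 137.1] 0.4
```

View pics/w2.png

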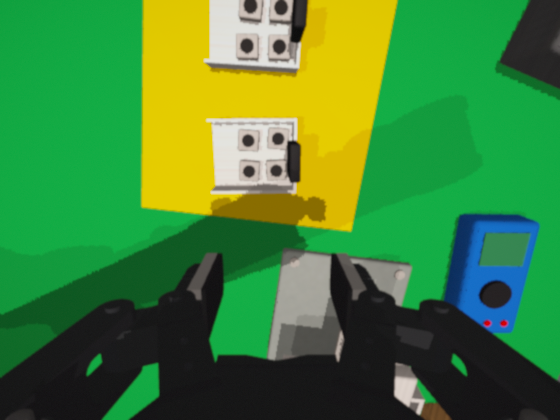

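View pics/pan1.png

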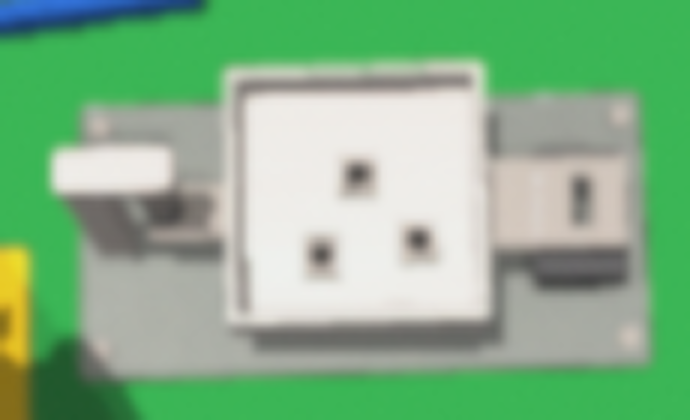

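Run:
```python
from n import *
st()
plan((.5195,.2435,.11),down(9.1),op=.6,n=4)
```

```text
t 12.3 pos [0.5082 0.2051 0.2206] open 0.0512 F [-0.7 -0.7  0.1]
R [[-0.148, 0.989, 0.012], [0.989, 0.148, -0.008], [-0.01, 0.011, -1.0]] q [ 0.38  0.19 -0.91  1.7   0.17  1.32 -0.42]
[0.6, 9.3, 3.9, 27.6, 0.15, 0.14, -0.14]
[0.6, 9.3, 4.0, 27.6, 0.15, 0.14, -0.14]
[0.6, 9.2, 4.1, 27.6, 0.15, 0.14, -0.14]
[0.6, 9.1, 4.2, 27.6, 0.15, 0.14, -0.14]
```

>>> {"api": "jog_arm", "payload": {"targets": [[0.6,12,4,25,0.3,0.3,0],[0.6,12,4,30,0.3,0.3,0],[0.6,8,4,28,0,0,0],[0.6,5,3,15,0,0,0],[0.6,0,0,5,0,0,0]]}}

```text
t: 12.72
position: [0.5258, 0.2358, 0.1171]
tcp_rot: [0.657, 0.754, 0.001, 0.005]
contact_force: [0.0, -0.3, 0.2]
opening: 0.0509
```

Run:
```python
from n import *
st()
plan((.5195,.2435,.054),down(9.1),op=.6,n=3)
```

```text
t 12.72 pos [0.5258 0.2358 0.1171] open 0.0509 F [ 0.  -0.3  0.2]
R [[-0.136, 0.991, 0.01], [0.991, 0.136, -0.005], [-0.006, 0.009, -1.0]] q [ 0.26  0.37 -0.87  1.76  0.32  1.15 -0.57]
[0.6, 3.0, -1.9, 21.0, 0.17, 0.12, -0.42]
[0.6, 2.9, -1.8, 21.0, 0.17, 0.12, -0.42]
[0.6, 2.9, -1.7, 21.0, 0.17, 0.12, -0.42]
```

>>> {"api": "jog_arm", "payload": {"targets": [[0.6,4,-3,18,0.3,0.2,-0.5],[0.6,3,-2,20,0.2,0.2,-0.5],[0.6,2,-1,14,0,0,0],[0.6,0,0,3,0,0,0],[0.3,0,0,0,0,0,0]], "newtons": 80}}

```text
t: 13.13
position: [0.5225, 0.2342, 0.0598]
tcp_rot: [0.655, 0.756, -0.002, 0.002]
contact_force: [0.3, 0.9, 0.1]
opening: 0.0404
```

>>> {"api": "jog_arm", "payload": {"targets": [[0,0,0,0,0,0,0],[0,0,0,0,0,0,0],[0,0,0,0,0,0,0],[0,0,0,0,0,0,0],[0,0,0,0,0,0,0]]}}

```text
t: 13.55
position: [0.5251, 0.2325, 0.0632]
tcp_rot: [0.656, 0.755, -0.0, 0.004]
contact_force: [0.3, 0.1, -3.1]
opening: 0.0086
```

>>> {"api": "jog_arm", "payload": {"targets": [[0,0,0,-8,0,0,0],[0,0,0,-20,0,0,0],[0,0,0,-25,0,0,0],[0,0,0,-25,0,0,0],[0,0,0,-10,0,0,0]]}}

```text
t: 13.97
position: [0.5217, 0.2321, 0.1527]
tcp_rot: [0.655, 0.755, -0.004, 0.002]
contact_force: [1.4, 0.1, -2.6]
opening: 0.0083
```

Run:
```python
from n import *
st()
```

```text
t 13.97 pos [0.5217 0.2321 0.1527] open 0.0083 F [ 1.4  0.1 -2.6]
R [[-0.142, 0.99, -0.002], [0.99, 0.142, -0.008], [-0.008, -0.003, -1.0]] q [ 0.28  0.33 -0.89  1.72  0.28  1.23 -0.54]
```

```bash
cat >> h.py <<'E'
def pour(th,yaw=0):
    t=np.radians(th);m=np.array([[0,np.cos(t),np.sin(t)],[1,0,0],[0,np.sin(t),-np.cos(t)]])
    return R.from_euler('z',yaw,degrees=True).as_matrix()@m
E
python3 - <<'E'
from h import *
s=plan((.56,.17,.265),down(5),op=0,n=5)
print()
s=plan((.71,-.039,.245),pour(0),start=s,op=0,n=8)
E
```

```text
[0, -13.5, 5.7, -22.4, -0.04, 0.09, 0.63]
[0, -13.4, 5.9, -22.4, -0.04, 0.09, 0.63]
[0, -13.3, 6.1, -22.4, -0.04, 0.09, 0.63]
[0, -13.2, 6.2, -22.4, -0.04, 0.09, 0.63]
[0, -13.1, 6.4, -22.4, -0.04, 0.09, 0.63]

[0, -27.7, 16.4, 2.5, 0.0, 0.0, 0.62]
[0, -27.5, 16.7, 2.5, 0.0, 0.0, 0.62]
[0, -27.3, 17.0, 2.5, 0.0, 0.0, 0.62]
[0, -27.1, 17.3, 2.5, 0.0, 0.0, 0.62]
[0, -26.9, 17.6, 2.5, 0.0, 0.0, 0.62]
[0, -26.7, 17.9, 2.5, 0.0, 0.0, 0.62]
[0, -26.5, 18.2, 2.5, 0.0, 0.0, 0.62]
[0, -26.3, 18.5, 2.5, 0.0, 0.0, 0.62]
```

>>> {"api": "jog_arm", "payload": {"targets": [[0,-5,3,-22,0,0,0.6],[0,-10,5,-25,0,0,0.6],[0,-14,8,-25,0,0,0.6],[0,-18,10,-22,0,0,0.6],[0,-22,14,-10,0,0,0.6]]}}

```text
t: 14.38
position: [0.565, 0.1752, 0.2629]
tcp_rot: [0.67, 0.743, -0.003, 0.001]
contact_force: [0.8, 0.3, -2.7]
opening: 0.0089
```

>>> {"api": "jog_arm", "payload": {"targets": [[0,-26,16,0,0,0,0.7],[0,-28,17,0,0,0,0.7],[0,-28,18,0,0,0,0.7],[0,-28,18,0,0,0,0.7],[0,-28,18,2,0,0,0.7]]}}

```text
t: 14.8
position: [0.6666, 0.0443, 0.2682]
tcp_rot: [0.69, 0.724, 0.0, 0.004]
contact_force: [0.7, 0.3, -2.2]
opening: 0.0084
```

>>> {"api": "jog_arm", "payload": {"targets": [[0,-22,16,5,0,0,0.7],[0,-12,10,5,0,0,0],[0,0,0,3,0,0,0],[0,0,0,0,0,0,0],[0,0,0,0,0,0,0]]}}

```text
t: 15.22
position: [0.6983, -0.0028, 0.2503]
tcp_rot: [0.7, 0.714, -0.002, 0.004]
contact_force: [-0.4, 0.3, -3.1]
opening: 0.0083
```

```bash
cat > pr.py <<'E'
from h import *
import sys
off=np.array([10,-85,54.5])/1000
def P(m,M): return np.array(m)-M@off
if __name__=='__main__':
    st()
    s=None
    for th,m,n in [(0,(.64,-.029,.155),2),(25,(.64,-.029,.140),4),(52,(.64,-.029,.116),6)]:
        M=pour(th); s=plan(P(m,M),M,start=s,op=0,n=n);print(s[0])
E
python3 pr.py
```

```text
t 15.22 pos [ 0.6983 -0.0028  0.2503] open 0.0083 F [-0.4  0.3 -3.1]
R [[-0.019, 1.0, 0.003], [1.0, 0.019, -0.009], [-0.01, 0.003, -1.0]] q [ 0.46  0.51 -0.74  1.27  0.35  1.49 -0.23]
[0, -18.2, 12.9, 20.6, 0.09, 0.27, 0.55]
[0, -18.1, 13.1, 20.5, 0.09, 0.27, 0.55]
[ 0.725  -0.039   0.2095]
[0, 0.0, -7.7, -4.0, -6.25, 0.0, 0.0]
[0, 0.0, -7.3, -4.8, -6.25, 0.0, 0.0]
[0, 0.0, -6.7, -5.5, -6.25, 0.0, 0.0]
[0, 0.0, -6.1, -6.2, -6.25, 0.0, 0.0]
[ 0.69400347 -0.039       0.22531633]
[0, 0.0, -7.4, -1.8, -4.5, 0.0, 0.0]
[0, 0.0, -7.2, -2.4, -4.5, 0.0, 0.0]
[0, 0.0, -7.0, -2.9, -4.5, 0.0, 0.0]
[0, 0.0, -6.7, -3.5, -4.5, 0.0, 0.0]
[0, 0.0, -6.4, -4.0, -4.5, 0.0, 0.0]
[0, 0.0, -6.1, -4.5, -4.5, 0.0, 0.0]
[ 0.64938464 -0.039       0.21653446]
```

>>> {"api": "jog_arm", "payload": {"targets": [[0,-18,12,15,0,0,0.5],[0,-14,10,18,0,0,0.5],[0,-5,3,8,0,0,0],[0,0,0,0,0,0,0],[0,0,0,0,0,0,0]]}}

```text
t: 15.63
position: [0.7229, -0.0334, 0.2089]
tcp_rot: [0.703, 0.711, -0.001, 0.003]
contact_force: [-0.1, 0.1, -3.1]
opening: 0.0086
```

Run:
```python
from pr import *
st();s=None
for th,m,n in [(25,(.64,-.029,.140),5)]:
        M=pour(th); s=plan(P(m,M),M,start=s,op=0,n=n);print(s[0])
```

```text
t 15.63 pos [ 0.7229 -0.0334  0.2089] open 0.0086 F [-0.1  0.1 -3.1]
R [[-0.01, 1.0, 0.003], [1.0, 0.01, -0.006], [-0.006, 0.003, -1.0]] q [ 0.46  0.58 -0.72  1.25  0.38  1.44 -0.21]
[0, -1.1, -5.8, -3.3, -4.97, 0.04, 0.13]
[0, -1.1, -5.5, -3.8, -4.97, 0.04, 0.13]
[0, -1.1, -5.1, -4.2, -4.97, 0.04, 0.13]
[0, -1.1, -4.7, -4.7, -4.97, 0.04, 0.13]
[0, -1.1, -4.3, -5.1, -4.97, 0.04, 0.13]
[ 0.69400347 -0.039       0.22531633]
```

>>> {"api": "jog_arm", "payload": {"targets": [[0,-1,-6,-3,-5,0,0],[0,-1,-6,-4,-5,0,0],[0,-1,-5,-4,-5,0,0],[0,-1,-5,-5,-5,0,0],[0,-1,-4,-5,-5,0,0]]}}

```text
t: 16.05
position: [0.6939, -0.0295, 0.22]
tcp_rot: [0.684, 0.695, 0.16, 0.154]
contact_force: [-0.1, 1.4, -1.5]
opening: 0.0085
```

Run:
```python
from pr import *
st();s=bot.get_state();M=R.from_quat(s['tcp_rot']).as_matrix();print('mouth',np.array(s['position'])+M@off,'tilt',np.degrees(np.arctan2(M[2,1],M[0,1])))
s=None
for th,m,n in [(48,(.64,-.029,.116),5)]:
        M=pour(th); s=plan(P(m,M),M,start=s,op=0,n=n);print(s[0])
```

```text
t 16.05 pos [ 0.6939 -0.0295  0.22  ] open 0.0085 F [-0.1  1.4 -1.5]
R [[-0.018, 0.902, 0.432], [1.0, 0.014, 0.012], [0.005, 0.432, -0.902]] q [ 0.77  0.19 -0.84  1.77  0.2   0.8  -0.11]
mouth [ 0.64060882 -0.02001124  0.13419885] tilt 25.60020159615665
[0, -1.8, -7.2, -2.5, -4.48, -0.17, 0.13]
[0, -1.8, -7.0, -3.0, -4.48, -0.17, 0.13]
[0, -1.8, -6.7, -3.5, -4.48, -0.17, 0.13]
[0, -1.9, -6.4, -4.1, -4.48, -0.17, 0.13]
[0, -1.9, -6.1, -4.5, -4.48, -0.17, 0.13]
[ 0.65637471 -0.039       0.21563493]
```

>>> {"api": "jog_arm", "payload": {"targets": [[0,-3,-7,-3,-4.5,0,0],[0,-3,-7,-3,-4.5,0,0],[0,-2,-7,-4,-4.5,0,0],[0,-2,-6,-4,-4.5,0,0],[0,-2,-6,-5,-4.5,0,0]]}}

```text
t: 16.47
position: [0.6543, -0.0309, 0.2175]
tcp_rot: [0.639, 0.66, 0.283, 0.275]
contact_force: [-0.7, 2.5, -2.1]
opening: 0.0087
```

>>> {"api": "jog_arm", "payload": {"targets": [[0,0,0,0,0,0,0],[0,0,0,0,0,0,0],[0,0,0,0,0,0,0],[0,0,0,0,0,0,0],[0,0,0,0,0,0,0]]}}

```text
t: 16.88
position: [0.6522, -0.0241, 0.2184]
tcp_rot: [0.636, 0.664, 0.282, 0.274]
contact_force: [-0.2, -0.3, -0.8]
opening: 0.0086
```

Run:
```python
from pr import *
st();s=bot.get_state();M=R.from_quat(s['tcp_rot']).as_matrix();print('mouth',np.array(s['position'])+M@off,'tilt',np.degrees(np.arctan2(M[2,1],M[0,1])))
s=None
im,_=snap('side');cv2.imwrite('pics/s1.png',cv2.resize(im[120:300,140:380,::-1],None,fx=3,fy=3,interpolation=2))
for th,m,n in [(55,(.64,-.029,.116),3)]:
        M=pour(th); s=plan(P(m,M),M,start=s,op=0,n=n);print(s[0])
```

```text
t 16.88 pos [ 0.6522 -0.0241  0.2184] open 0.0086 F [-0.2 -0.3 -0.8]
R [[-0.041, 0.691, 0.722], [0.999, 0.032, 0.026], [-0.005, 0.722, -0.692]] q [ 0.84 -0.13 -0.77  2.17 -0.53  0.29  0.53]
mouth [ 0.63245386 -0.01545961  0.11926617] tilt 46.28018703380701
[0, -4.8, -2.6, -1.7, -2.9, -0.55, 0.58]
[0, -4.9, -2.4, -1.8, -2.9, -0.55, 0.58]
[0, -4.9, -2.3, -1.9, -2.9, -0.55, 0.58]
[ 0.64411021 -0.039       0.21688784]
```

View pics/s1.png

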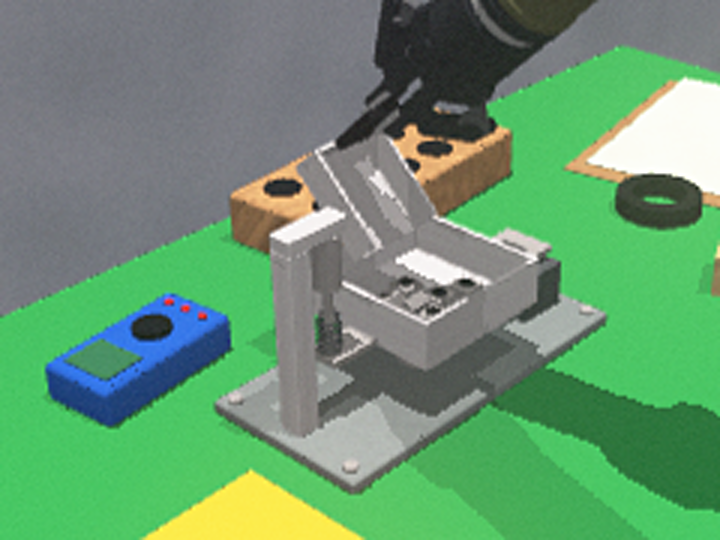

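Run:
```python
from h import *
s=plan((.67,-.03,.275),pour(12),op=0,n=5)
print()
s=plan((.60,.10,.275),pour(0,5),start=s,op=0,n=5)
print();s=plan((.525,.2325,.15),pour(0,8),start=s,op=0,n=5)
```

```text
[0, -1.4, 10.5, -5.3, 6.86, -0.18, 0.45]
[0, -1.3, 9.8, -6.5, 6.86, -0.18, 0.45]
[0, -1.3, 9.0, -7.6, 6.86, -0.18, 0.45]
[0, -1.2, 8.0, -8.6, 6.86, -0.18, 0.45]
[0, -1.2, 6.9, -9.5, 6.86, -0.18, 0.45]

[0, 26.0, -13.7, -2.9, 2.4, 0.1, -1.0]
[0, 26.2, -13.3, -2.3, 2.4, 0.1, -1.0]
[0, 26.5, -13.0, -1.7, 2.4, 0.1, -1.0]
[0, 26.7, -12.6, -1.1, 2.4, 0.1, -1.0]
[0, 26.9, -12.1, -0.5, 2.4, 0.1, -1.0]

[0, 27.7, -12.6, 25.0, 0.0, 0.0, -0.6]
[0, 27.8, -12.3, 25.0, 0.0, 0.0, -0.6]
[0, 28.0, -12.1, 25.0, 0.0, 0.0, -0.6]
[0, 28.1, -11.8, 25.0, 0.0, 0.0, -0.6]
[0, 28.2, -11.5, 25.0, 0.0, 0.0, -0.6]
```

>>> {"api": "jog_arm", "payload": {"targets": [[0,0,15,-13,2,0,0],[0,-1,16,-12,6.8,0,0.5],[0,-1,12,-10,6.8,0,0.5],[0,-1,8,-8,6.8,0,0.5],[0,-1,7,-8,6.8,0,0.5]]}}

```text
t: 17.35
position: [0.6595, -0.0304, 0.2901]
tcp_rot: [0.699, 0.699, 0.108, 0.105]
contact_force: [-0.5, 3.0, -0.4]
opening: 0.0086
```

Run:
```python
from h import *
st()
s=plan((.60,.10,.28),pour(0,5),op=0,n=5)
print();s=plan((.525,.2325,.15),pour(0,8),start=s,op=0,n=5)
```

```text
t 17.35 pos [ 0.6595 -0.0304  0.2901] open 0.0086 F [-0.5  3.  -0.4]
R [[-0.002, 0.955, 0.297], [1.0, 0.0, 0.005], [0.005, 0.297, -0.955]] q [ 0.92  0.21 -1.03  1.6   0.22  1.13 -0.14]
[0, 26.1, -11.9, -1.5, 3.46, 0.1, -0.98]
[0, 26.3, -11.6, -0.7, 3.46, 0.1, -0.98]
[0, 26.5, -11.1, 0.0, 3.46, 0.1, -0.98]
[0, 26.7, -10.7, 0.7, 3.46, 0.1, -0.98]
[0, 26.8, -10.1, 1.4, 3.46, 0.1, -0.98]

[0, 27.7, -12.6, 26.0, 0.0, 0.0, -0.6]
[0, 27.8, -12.3, 26.0, 0.0, 0.0, -0.6]
[0, 28.0, -12.1, 26.0, 0.0, 0.0, -0.6]
[0, 28.1, -11.8, 26.0, 0.0, 0.0, -0.6]
[0, 28.2, -11.5, 26.0, 0.0, 0.0, -0.6]
```

>>> {"api": "jog_arm", "payload": {"targets": [[0,15,-8,0,3.5,0,-1],[0,27,-12,0,3.5,0,-1],[0,27,-12,1,3.5,0,-1],[0,27,-12,2,3.5,0,-1],[0,27,-12,2,3,0,-1]]}}

```text
t: 17.77
position: [0.6164, 0.0758, 0.2811]
tcp_rot: [0.688, 0.726, 0.001, 0.002]
contact_force: [-0.3, -0.4, -2.2]
opening: 0.0085
```

Run:
```python
from h import *
st()
print();s=plan((.525,.2325,.14),pour(0,8),op=0,n=5)
```

```text
t 17.77 pos [0.6164 0.0758 0.2811] open 0.0085 F [-0.3 -0.4 -2.2]
R [[-0.055, 0.998, 0.005], [0.999, 0.055, -0.001], [-0.001, 0.005, -1.0]] q [ 0.6   0.4  -1.01  1.43  0.34  1.5  -0.35]

[0, 32.3, -16.7, 28.1, 0.05, 0.02, -0.97]
[0, 32.6, -16.1, 28.1, 0.05, 0.02, -0.97]
[0, 32.9, -15.5, 28.2, 0.05, 0.02, -0.97]
[0, 33.1, -14.9, 28.2, 0.05, 0.02, -0.97]
[0, 33.3, -14.3, 28.2, 0.05, 0.02, -0.97]
```

>>> {"api": "jog_arm", "payload": {"targets": [[0,32,-16,0,0,0,-1],[0,33,-16,10,0,0,-1],[0,33,-16,38,0,0,-1],[0,30,-14,40,0,0,-1],[0,14,-6,30,0,0,0]]}}

```text
t: 18.18
position: [0.5533, 0.2105, 0.1815]
tcp_rot: [0.664, 0.748, 0.013, 0.003]
contact_force: [0.4, 0.4, -2.4]
opening: 0.0085
```

>>> {"api": "jog_arm", "payload": {"targets": [[0,0,0,10,0,0,0],[0,0,0,0,0,0,0],[0,0,0,0,0,0,0],[0,0,0,0,0,0,0],[0,0,0,0,0,0,0]]}}

```text
t: 18.6
position: [0.5546, 0.2116, 0.169]
tcp_rot: [0.664, 0.748, 0.013, 0.001]
contact_force: [-0.1, -0.4, -0.6]
opening: 0.0083
```

Run:
```python
from h import *
st()
print();s=plan((.525,.2325,.070),pour(0,8),op=0,n=4)
```

```text
t 18.6 pos [0.5546 0.2116 0.169 ] open 0.0083 F [-0.1 -0.4 -0.6]
R [[-0.118, 0.993, 0.019], [0.993, 0.118, 0.019], [0.016, 0.021, -1.0]] q [ 0.45  0.4  -1.05  1.67  0.36  1.25 -0.56]

[0, 5.7, -7.3, 24.7, 0.3, -0.23, -0.31]
[0, 5.8, -7.1, 24.7, 0.3, -0.23, -0.31]
[0, 5.9, -6.9, 24.7, 0.3, -0.23, -0.31]
[0, 6.1, -6.8, 24.7, 0.3, -0.23, -0.31]
```

>>> {"api": "jog_arm", "payload": {"targets": [[0,7,-9,20,0.4,-0.4,-0.3],[0,8,-9,28,0.4,-0.4,-0.3],[0,7,-7,25,0.3,-0.2,0],[0,3,-2,15,0,0,0],[0,0,0,4,0,0,0]]}}

```text
t: 19.02
position: [0.5391, 0.2299, 0.0835]
tcp_rot: [0.667, 0.745, 0.008, 0.007]
contact_force: [-0.4, -0.2, -1.5]
opening: 0.0086
```

Run:
```python
from h import *
st()
print();s=plan((.525,.2325,.063),pour(0,8),op=0,n=3)
```

```text
t 19.02 pos [0.5391 0.2299 0.0835] open 0.0086 F [-0.4 -0.2 -1.5]
R [[-0.111, 0.994, 0.021], [0.994, 0.11, 0.002], [-0.001, 0.021, -1.0]] q [ 0.35  0.48 -0.99  1.77  0.45  1.12 -0.68]

[0, 1.4, -4.7, 6.7, 0.4, 0.02, -0.55]
[0, 1.4, -4.7, 6.8, 0.4, 0.02, -0.55]
[0, 1.5, -4.6, 6.8, 0.4, 0.02, -0.55]
```

>>> {"api": "jog_arm", "payload": {"targets": [[0,1,-5,7,0.6,0,0],[0,1,-4,7,0.6,0,0],[0,0,-1,5,0,0,0],[0,0,0,3,0,0,0],[0,0,0,0,0,0,0]]}}

```text
t: 19.43
position: [0.5342, 0.2284, 0.0635]
tcp_rot: [0.67, 0.743, 0.002, 0.002]
contact_force: [0.6, -0.8, -1.8]
opening: 0.0085
```

Run:
```python
from h import *
st()
```

```text
t 19.43 pos [0.5342 0.2284 0.0635] open 0.0085 F [ 0.6 -0.8 -1.8]
R [[-0.103, 0.995, 0.005], [0.995, 0.103, 0.0], [-0.0, 0.005, -1.0]] q [ 0.34  0.5  -0.98  1.79  0.47  1.1  -0.69]
```

Nearly down; lower 2 mm more, release and rise, moving on towards scoop 1.

>>> {"api": "jog_arm", "payload": {"targets": [[0,0,0,3,0,0,0],[0,0,0,2,0,0,0],[0.6,0,0,0,0,0,0],[0.6,0,0,0,0,0,0],[0.6,0,0,0,0,0,0]]}}

```text
t: 19.85
position: [0.5373, 0.2297, 0.0641]
tcp_rot: [0.67, 0.742, 0.004, 0.004]
contact_force: [0.3, -0.9, 0.6]
opening: 0.0438
```

>>> {"api": "jog_arm", "payload": {"targets": [[0.6,0,0,-12,0,0,0],[0.6,0,0,-35,0,0,0],[0.6,5,-3,-38,0,0,1],[0.6,30,-8,-25,0,0,1],[0.6,30,-8,-10,0,0,1]]}}

```text
t: 20.27
position: [0.514, 0.2851, 0.1871]
tcp_rot: [0.695, 0.719, 0.0, 0.003]
contact_force: [1.1, 1.6, 0.8]
opening: 0.0512
```

>>> {"api": "jog_arm", "payload": {"targets": [[0.6,15,0,0,0,0,1],[0.6,0,0,0,0,0,0],[0.6,0,0,0,0,0,0],[0.6,0,0,0,0,0,0],[0.6,0,0,0,0,0,0]]}}

```text
t: 20.68
position: [0.5119, 0.3082, 0.1953]
tcp_rot: [0.698, 0.716, 0.006, 0.004]
contact_force: [0.5, 0.1, -0.3]
opening: 0.0513
```

Run:
```python
from n import *
st()
im,d,X=look();z=X[...,2]
print('handle');blob((d>0)&(z>.07)&(z<.1)&(X[...,1]>.15),X,50)
it,dt=snap('top');Xt=cloud(dt,bot.camera_info('top'))
print('handles top');blob((dt>0)&(Xt[...,0]<.6)&(Xt[...,1]>.15)&(Xt[...,2]>.07)&(Xt[...,2]<.1),Xt,8)
c=np.hstack([it[170:240,205:320],it[205:275,120:235]]);cv2.imwrite('pics/pan2.png',cv2.resize(c[...,::-1],None,fx=3.4,fy=3.4,interpolation=2))
plan((.504,.3655,.13),down(1.5),op=.6,n=5)
```

```text
t 20.68 pos [0.5119 0.3082 0.1953] open 0.0513 F [ 0.5  0.1 -0.3]
R [[-0.025, 1.0, 0.014], [1.0, 0.025, 0.003], [0.003, 0.014, -1.0]] q [ 0.25  0.4  -1.05  1.62  0.36  1.32 -0.83]
handle
1220 [0.7346 0.3852 0.0711] rect mm [739.8 392.5] [53.8 29.7] 80.1
569 [0.5049 0.3644 0.0887] rect mm [504.8 364. ] [10.  33.6] 5.2
495 [0.5339 0.2445 0.0886] rect mm [534.6 240.4] [10.  34.4] 5.8
handles top
43 [0.5319 0.2405 0.0862] rect mm [533.9 240.5] [ 9.9 32.8] 6.4
[0.6, 11.6, -1.5, 13.0, 0.15, -0.03, -0.02]
[0.6, 11.6, -1.5, 13.0, 0.15, -0.03, -0.02]
[0.6, 11.6, -1.4, 13.0, 0.15, -0.03, -0.02]
[0.6, 11.6, -1.4, 13.0, 0.15, -0.03, -0.02]
[0.6, 11.6, -1.3, 13.0, 0.15, -0.03, -0.02]
```

View pics/pan2.png

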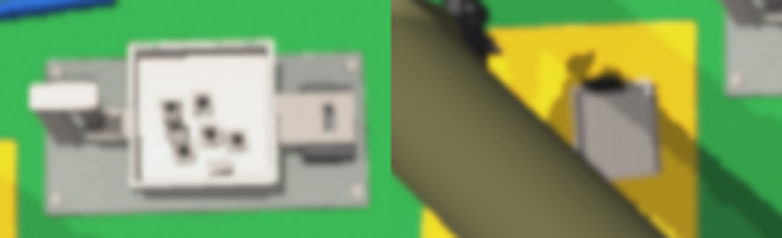

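>>> {"api": "jog_arm", "payload": {"targets": [[0.6,14,-2,15,0.2,0,-0.5],[0.6,16,-2,22,0.2,0,-0.5],[0.6,14,-2,22,0.2,0,-0.5],[0.6,9,-2,14,0.2,0,-0.5],[0.6,2,0,4,0,0,0]]}}

```text
t: 21.2
position: [0.5076, 0.3567, 0.1143]
tcp_rot: [0.69, 0.724, -0.001, 0.001]
contact_force: [-0.6, -0.0, 0.4]
opening: 0.051
```

Run:
```python
from n import *
st()
plan((.5048,.364,.055),down(4),op=.6,n=4)
```

```text
t 21.2 pos [0.5076 0.3567 0.1143] open 0.051 F [-0.6 -0.   0.4]
R [[-0.048, 0.999, 0.0], [0.999, 0.048, -0.002], [-0.002, 0.0, -1.0]] q [ 0.1   0.53 -0.99  1.64  0.47  1.23 -0.94]
[0.6, 1.9, -0.6, 14.8, 0.0, 0.03, -0.31]
[0.6, 1.9, -0.6, 14.8, 0.0, 0.03, -0.31]
[0.6, 1.9, -0.6, 14.8, 0.0, 0.03, -0.31]
[0.6, 1.9, -0.6, 14.8, 0.0, 0.03, -0.31]
```

>>> {"api": "jog_arm", "payload": {"targets": [[0.6,3,-1,18,0,0,-0.5],[0.6,3,-1,20,0,0,-0.5],[0.6,2,0,16,0,0,0],[0.6,0,0,4,0,0,0],[0.3,0,0,0,0,0,0]]}}

```text
t: 21.62
position: [0.5068, 0.3615, 0.0529]
tcp_rot: [0.684, 0.729, -0.002, 0.001]
contact_force: [0.5, 0.1, 0.7]
opening: 0.0405
```

>>> {"api": "jog_arm", "payload": {"targets": [[0,0,0,0,0,0,0],[0,0,0,0,0,0,0],[0,0,0,0,0,0,0],[0,0,0,0,0,0,0],[0,0,0,0,0,0,0]]}}

```text
t: 22.03
position: [0.5088, 0.3603, 0.0553]
tcp_rot: [0.686, 0.728, -0.001, 0.002]
contact_force: [0.2, 1.0, -3.6]
opening: 0.0089
```

>>> {"api": "jog_arm", "payload": {"targets": [[0,0,0,-8,0,0,0],[0,0,0,-20,0,0,0],[0,0,0,-28,0,0,0],[0,0,0,-32,0,0,0],[0,0,0,-32,0,0,0]]}}

```text
t: 22.45
position: [0.5048, 0.3561, 0.1726]
tcp_rot: [0.685, 0.728, -0.009, 0.001]
contact_force: [0.3, 0.4, -3.0]
opening: 0.0091
```

Run:
```python
from n import *
st()
s=plan((.56,.20,.275),down(2),op=.0,n=6)
print()
plan((.70,-.03,.265),down(0),start=s,op=.0,n=8)
```

```text
t 22.45 pos [0.5048 0.3561 0.1726] open 0.0091 F [ 0.3  0.4 -3. ]
R [[-0.061, 0.998, -0.012], [0.998, 0.061, -0.014], [-0.013, -0.013, -1.0]] q [ 0.11  0.49 -1.02  1.57  0.42  1.34 -0.9 ]
[0.0, -26.8, 7.4, -16.8, -0.12, 0.13, 0.25]
[0.0, -26.7, 7.5, -16.8, -0.12, 0.13, 0.25]
[0.0, -26.6, 7.7, -16.9, -0.12, 0.13, 0.25]
[0.0, -26.5, 7.8, -16.9, -0.12, 0.13, 0.25]
[0.0, -26.5, 8.0, -17.0, -0.12, 0.13, 0.25]
[0.0, -26.4, 8.1, -17.0, -0.12, 0.13, 0.25]

[0.0, -29.3, 16.5, 1.3, 0.0, 0.0, 0.25]
[0.0, -29.3, 16.6, 1.3, 0.0, 0.0, 0.25]
[0.0, -29.2, 16.7, 1.3, 0.0, 0.0, 0.25]
[0.0, -29.1, 16.9, 1.3, 0.0, 0.0, 0.25]
[0.0, -29.1, 17.0, 1.3, 0.0, 0.0, 0.25]
[0.0, -29.0, 17.1, 1.3, 0.0, 0.0, 0.25]
[0.0, -28.9, 17.2, 1.3, 0.0, 0.0, 0.25]
[0.0, -28.8, 17.4, 1.3, 0.0, 0.0, 0.25]
```

>>> {"api": "jog_arm", "payload": {"targets": [[0,-10,3,-25,0,0,0.2],[0,-20,6,-25,0,0,0.2],[0,-26,8,-22,0,0,0.2],[0,-28,9,-18,0,0,0.2],[0,-28,10,-10,0,0,0.2]]}}

```text
t: 22.87
position: [0.5432, 0.2568, 0.2878]
tcp_rot: [0.684, 0.729, -0.003, 0.0]
contact_force: [0.6, 1.1, -3.1]
opening: 0.0089
```

>>> {"api": "jog_arm", "payload": {"targets": [[0,-29,14,0,0,0,0.3],[0,-29,16,0,0,0,0.3],[0,-29,17,0,0,0,0.3],[0,-29,17,0,0,0,0.3],[0,-29,17,0,0,0,0.3]]}}

```text
t: 23.28
position: [0.6336, 0.1137, 0.2987]
tcp_rot: [0.692, 0.722, 0.002, 0.005]
contact_force: [0.2, 1.3, -3.5]
opening: 0.0086
```

>>> {"api": "jog_arm", "payload": {"targets": [[0,-29,17,0,0,0,0.3],[0,-28,17,0,0,0,0],[0,-20,12,4,0,0,0],[0,-8,5,4,0,0,0],[0,0,0,0,0,0,0]]}}

```text
t: 23.7
position: [0.6931, 0.0155, 0.2928]
tcp_rot: [0.698, 0.716, 0.001, 0.007]
contact_force: [-0.5, -0.7, -3.5]
opening: 0.009
```

```bash
sed -i 's/^off=.*/off=np.array([4,-85,49])\/1000/' pr.py
python3 - <<'E'
from pr import *
st()
s=plan(P((.64,-.029,.155),pour(0)),pour(0),op=0,n=3);print(s[0])
E
```

```text
t 23.7 pos [0.6931 0.0155 0.2928] open 0.009 F [-0.5 -0.7 -3.5]
R [[-0.024, 1.0, 0.012], [1.0, 0.025, -0.008], [-0.008, 0.011, -1.0]] q [ 0.53  0.54 -0.94  1.22  0.44  1.57 -0.3 ]
[0, -16.2, 9.9, 29.9, 0.22, 0.16, 0.47]
[0, -16.2, 10.2, 29.8, 0.22, 0.16, 0.47]
[0, -16.2, 10.4, 29.7, 0.22, 0.16, 0.47]
[ 0.725 -0.033  0.204]
```

>>> {"api": "jog_arm", "payload": {"targets": [[0,-20,11,25,0.2,0.2,0.5],[0,-22,12,30,0.2,0.2,0.5],[0,-16,10,25,0,0,0],[0,-6,5,8,0,0,0],[0,0,0,0,0,0,0]]}}

```text
t: 24.12
position: [0.7319, -0.0375, 0.2074]
tcp_rot: [0.7, 0.714, 0.005, 0.0]
contact_force: [-0.3, 0.1, -3.8]
opening: 0.0091
```

Run:
```python
from pr import *
st()
s=plan(P((.655,-.045,.14),pour(25)),pour(25),op=0,n=5);print(s[0])
```

```text
t 24.12 pos [ 0.7319 -0.0375  0.2074] open 0.0091 F [-0.3  0.1 -3.8]
R [[-0.019, 1.0, 0.007], [1.0, 0.019, 0.006], [0.006, 0.007, -1.0]] q [ 0.56  0.66 -0.89  1.22  0.49  1.47 -0.25]
[0, -2.2, -4.1, -2.6, -4.92, -0.12, 0.2]
[0, -2.2, -3.9, -3.0, -4.92, -0.12, 0.2]
[0, -2.3, -3.6, -3.3, -4.92, -0.12, 0.2]
[0, -2.3, -3.3, -3.6, -4.92, -0.12, 0.2]
[0, -2.3, -3.0, -3.9, -4.92, -0.12, 0.2]
[ 0.71132787 -0.049       0.22033163]
```

>>> {"api": "jog_arm", "payload": {"targets": [[0,-3,-4,-3,-5,0,0.2],[0,-3,-4,-3,-5,0,0.2],[0,-2,-4,-3,-5,0,0.2],[0,-2,-3,-4,-5,0,0.2],[0,-2,-3,-4,-5,0,0.2]]}}

```text
t: 24.53
position: [0.7108, -0.0308, 0.2218]
tcp_rot: [0.685, 0.693, 0.169, 0.15]
contact_force: [-0.0, 0.8, -2.2]
opening: 0.0088
```

Run:
```python
from pr import *
st();s=bot.get_state();M=R.from_quat(s['tcp_rot']).as_matrix();print('mouth',np.array(s['position'])+M@off,'tilt',np.degrees(np.arctan2(M[2,1],M[0,1])))
s=plan(P((.65,-.045,.116),pour(49)),pour(49),op=0,n=5);print(s[0])
```

```text
t 24.53 pos [ 0.7108 -0.0308  0.2218] open 0.0088 F [-0.   0.8 -2.2]
R [[-0.017, 0.899, 0.438], [1.0, 0.005, 0.029], [0.024, 0.439, -0.898]] q [ 0.94  0.3  -1.06  1.73  0.34  0.83 -0.21]
mouth [ 0.65578162 -0.02581808  0.14055575] tilt 26.013240307886832
[0, -3.5, -8.4, -2.1, -4.6, -0.34, -0.01]
[0, -3.6, -8.2, -2.7, -4.6, -0.34, -0.01]
[0, -3.6, -8.0, -3.4, -4.6, -0.34, -0.01]
[0, -3.6, -7.7, -4.0, -4.6, -0.34, -0.01]
[0, -3.6, -7.3, -4.5, -4.6, -0.34, -0.01]
[ 0.66878425 -0.049       0.21229721]
```

>>> {"api": "jog_arm", "payload": {"targets": [[0,-6,-8,-2,-4.6,-0.3,0],[0,-6,-8,-3,-4.6,-0.3,0],[0,-5,-8,-3,-4.6,-0.3,0],[0,-5,-8,-4,-4.6,-0.3,0],[0,-4,-7,-4,-4.6,-0.3,0]]}}

```text
t: 24.95
position: [0.673, -0.0296, 0.2115]
tcp_rot: [0.647, 0.668, 0.269, 0.251]
contact_force: [0.1, 2.0, -2.3]
opening: 0.0091
```

>>> {"api": "jog_arm", "payload": {"targets": [[0,0,0,0,0,0,0],[0,0,0,0,0,0,0],[0,0,0,0,0,0,0],[0,0,0,0,0,0,0],[0,0,0,0,0,0,0]]}}

```text
t: 25.37
position: [0.6709, -0.0176, 0.2116]
tcp_rot: [0.642, 0.674, 0.266, 0.25]
contact_force: [0.2, -0.0, -1.9]
opening: 0.0089
```

Run:
```python
from pr import *
st();s=bot.get_state();M=R.from_quat(s['tcp_rot']).as_matrix();print('mouth',np.array(s['position'])+M@off,'tilt',np.degrees(np.arctan2(M[2,1],M[0,1])))
im,_=snap('side');cv2.imwrite('pics/s2.png',cv2.resize(im[120:300,180:380,::-1],None,fx=3,fy=3,interpolation=2))
```

```text
t 25.37 pos [ 0.6709 -0.0176  0.2116] open 0.0089 F [ 0.2 -0.  -1.9]
R [[-0.05, 0.733, 0.679], [0.999, 0.034, 0.037], [0.004, 0.68, -0.733]] q [ 1.29 -0.06 -1.23  2.08 -0.37  0.35  0.39]
mouth [ 0.6417363  -0.01472185  0.11789764] tilt 42.86208681110726
```

View pics/s2.png

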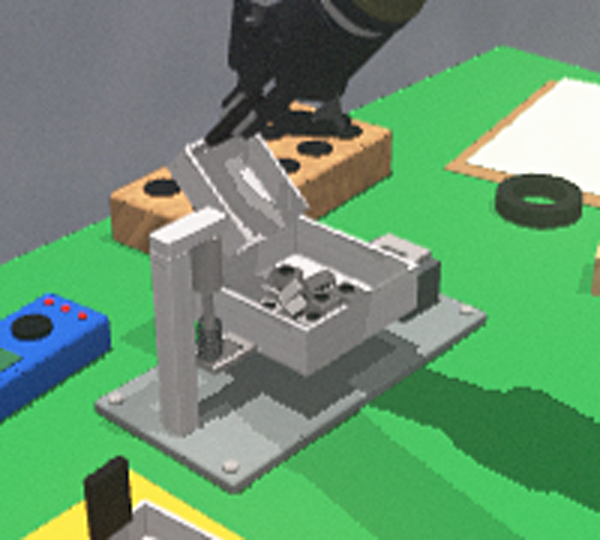

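>>> {"api": "jog_arm", "payload": {"targets": [[0,-4,-6,-3,-4,0,0],[0,-3,-5,-3,-3,0,0],[0,0,0,0,0,0,0],[0,0,0,0,0,0,0],[0,0,0,0,0,0,0]]}}

```text
t: 25.83
position: [0.6658, -0.0159, 0.2099]
tcp_rot: [0.628, 0.665, 0.299, 0.273]
contact_force: [-0.0, 0.6, -2.1]
opening: 0.0088
```

Run:
```python
from pr import *
st();s=bot.get_state();M=R.from_quat(s['tcp_rot']).as_matrix();print('mouth',np.array(s['position'])+M@off,'tilt',np.degrees(np.arctan2(M[2,1],M[0,1])))
print(bot.get_state()['contact_force'])
im,_=snap('top');cv2.imwrite('pics/t2.png',cv2.resize(im[160:250,205:325,::-1],None,fx=5,fy=5,interpolation=2))
```

```text
t 25.83 pos [ 0.6658 -0.0159  0.2099] open 0.0088 F [-0.   0.6 -2.1]
R [[-0.063, 0.672, 0.738], [0.998, 0.033, 0.055], [0.013, 0.74, -0.673]] q [ 1.1  -0.1  -1.02  2.16 -0.74  0.26  0.76]
mouth [ 0.6446134  -0.01201576  0.11412015] tilt 47.76263490067718
[-1.23325179e-03  6.02856104e-01 -2.07588987e+00]
```

View pics/t2.png

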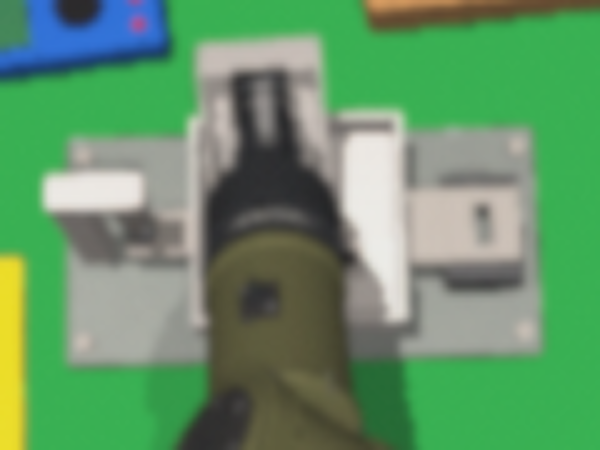

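Run:
```python
from h import *
f=[]
for i in range(5):
    im,d=snap('wrist','w3.png'); f.append(bot.get_state()['contact_force'])
print(np.mean(f,0))
```

```text
[-0.07910354 -0.04500761 -1.80566776]
```

View pics/w3.png

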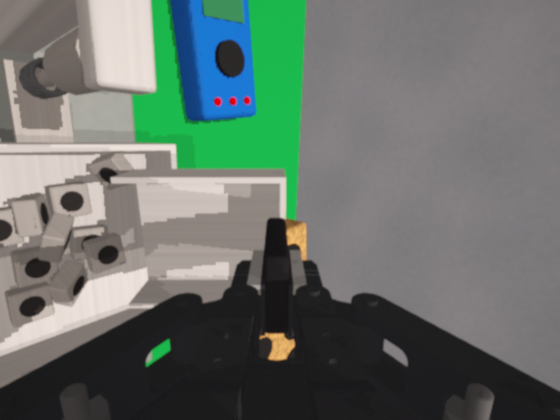

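>>> {"api": "jog_arm", "payload": {"targets": [[0,0,12,-11,0,0,0],[0,0,20,-18,3,0,0],[0,0,18,-18,6.8,0,0],[0,0,12,-14,6.8,0,0],[0,0,8,-8,6.8,0,0]]}}

```text
t: 26.55
position: [0.6601, -0.0112, 0.2839]
tcp_rot: [0.66, 0.707, 0.194, 0.164]
contact_force: [0.4, 1.7, -0.9]
opening: 0.0089
```

Run:
```python
from h import *
st()
s=plan((.60,.11,.30),pour(0,3),op=0,n=5)
```

```text
t 26.55 pos [ 0.6601 -0.0112  0.2839] open 0.0089 F [ 0.4  1.7 -0.9]
R [[-0.074, 0.87, 0.488], [0.997, 0.053, 0.056], [0.023, 0.491, -0.871]] q [ 1.35  0.01 -1.32  1.8  -0.08  0.83  0.14]
[0, 25.1, -7.6, -7.3, 5.88, -0.32, 0.18]
[0, 25.1, -8.4, -6.6, 5.88, -0.32, 0.18]
[0, 25.0, -9.1, -5.9, 5.88, -0.32, 0.18]
[0, 25.0, -9.7, -5.1, 5.88, -0.32, 0.18]
[0, 24.9, -10.3, -4.2, 5.88, -0.32, 0.18]
```

>>> {"api": "jog_arm", "payload": {"targets": [[0,0,3,-5,4,0,0],[0,0,3,-5,6,0,0],[0,0,2,-4,6,0,0],[0,0,0,-2,6,0,0],[0,0,0,0,3,0,0]]}}

```text
t: 26.97
position: [0.6644, -0.0257, 0.305]
tcp_rot: [0.69, 0.723, 0.033, 0.021]
contact_force: [-0.4, -1.1, -1.7]
opening: 0.0091
```

Run:
```python
from h import *
st()
s=plan((.60,.11,.29),pour(0,3),op=0,n=5)
```

```text
t 26.97 pos [ 0.6644 -0.0257  0.305 ] open 0.0091 F [-0.4 -1.1 -1.7]
R [[-0.047, 0.996, 0.077], [0.999, 0.046, 0.019], [0.016, 0.077, -0.997]] q [ 0.79  0.48 -1.11  1.34  0.43  1.5  -0.23]
[0, 27.7, -11.8, 2.5, 0.89, -0.18, -0.07]
[0, 27.7, -11.7, 2.6, 0.89, -0.18, -0.07]
[0, 27.7, -11.7, 2.7, 0.89, -0.18, -0.07]
[0, 27.7, -11.6, 2.8, 0.89, -0.18, -0.07]
[0, 27.8, -11.5, 2.9, 0.89, -0.18, -0.07]
```

>>> {"api": "jog_arm", "payload": {"targets": [[0,15,-6,0,1,0,0],[0,28,-12,0,1,0,0],[0,34,-14,0,1,0,0],[0,35,-14,2,0.9,0,0],[0,35,-14,3,0.5,0,0]]}}

```text
t: 27.38
position: [0.6101, 0.1058, 0.2965]
tcp_rot: [0.703, 0.711, 0.007, -0.008]
contact_force: [1.4, 0.1, -2.1]
opening: 0.009
```

>>> {"api": "jog_arm", "payload": {"targets": [[0,35,-14,5,0,0,0],[0,35,-14,8,0,0,0],[0,35,-14,15,0,0,0],[0,32,-12,20,0,0,0],[0,20,-8,20,0,0,0]]}}

```text
t: 27.8
position: [0.5496, 0.2717, 0.2356]
tcp_rot: [0.707, 0.707, 0.015, -0.006]
contact_force: [-1.0, 1.1, -1.6]
opening: 0.0088
```

Run:
```python
from h import *
st()
s=plan((.508,.361,.10),pour(0,4),op=0,n=5)
```

```text
t 27.8 pos [0.5496 0.2717 0.2356] open 0.0088 F [-1.   1.1 -1.6]
R [[-0.001, 1.0, 0.012], [1.0, 0.0, 0.03], [0.03, 0.012, -0.999]] q [ 0.39  0.44 -1.15  1.54  0.39  1.4  -0.78]
[0, 17.0, -8.6, 27.5, 0.15, -0.34, -0.79]
[0, 17.3, -8.3, 27.5, 0.15, -0.34, -0.79]
[0, 17.6, -8.0, 27.4, 0.15, -0.34, -0.79]
[0, 17.9, -7.7, 27.3, 0.15, -0.34, -0.79]
[0, 18.1, -7.4, 27.2, 0.15, -0.34, -0.79]
```

>>> {"api": "jog_arm", "payload": {"targets": [[0,24,-12,10,0,-0.4,-0.8],[0,26,-12,25,0.2,-0.5,-0.8],[0,22,-10,35,0.2,-0.5,-0.8],[0,12,-5,35,0,-0.3,-0.8],[0,2,0,12,0,0,0]]}}

```text
t: 28.22
position: [0.5108, 0.3672, 0.1171]
tcp_rot: [0.688, 0.726, 0.008, 0.002]
contact_force: [-0.8, -0.4, -2.9]
opening: 0.009
```

Run:
```python
from h import *
st()
s=plan((.508,.361,.056),pour(0,4),op=0,n=4)
```

```text
t 28.22 pos [0.5108 0.3672 0.1171] open 0.009 F [-0.8 -0.4 -2.9]
R [[-0.055, 0.998, 0.014], [0.998, 0.054, 0.008], [0.007, 0.015, -1.0]] q [ 0.13  0.57 -1.07  1.63  0.53  1.24 -0.98]
[0, -1.6, -1.0, 15.3, 0.21, -0.1, -0.22]
[0, -1.6, -1.0, 15.3, 0.21, -0.1, -0.22]
[0, -1.6, -0.9, 15.3, 0.21, -0.1, -0.22]
[0, -1.5, -0.9, 15.3, 0.21, -0.1, -0.22]
```

>>> {"api": "jog_arm", "payload": {"targets": [[0,-1,-1,12,0.5,-0.3,0],[0,-1,-1,16,0.3,-0.2,0],[0,-1,0,14,0,0,0],[0,0,0,8,0,0,0],[0,0,0,4,0,0,0]]}}

```text
t: 28.63
position: [0.5144, 0.3605, 0.0588]
tcp_rot: [0.691, 0.723, -0.0, 0.001]
contact_force: [-1.4, -0.6, -1.4]
opening: 0.0091
```

Run:
```python
from h import *
st()
```

```text
t 28.63 pos [0.5144 0.3605 0.0588] open 0.0091 F [-1.4 -0.6 -1.4]
R [[-0.045, 0.999, 0.002], [0.999, 0.045, -0.002], [-0.002, 0.002, -1.0]] q [ 0.1   0.64 -1.01  1.67  0.58  1.17 -1.02]
```

>>> {"api": "jog_arm", "payload": {"targets": [[0,0,0,4,0,0,0],[0,0,0,3,0,0,0],[0.6,0,0,0,0,0,0],[0.6,0,0,0,0,0,0],[0.6,0,0,0,0,0,0]]}}

```text
t: 29.05
position: [0.5192, 0.3598, 0.0578]
tcp_rot: [0.694, 0.72, 0.003, 0.003]
contact_force: [0.3, -1.0, 0.1]
opening: 0.0445
```

>>> {"api": "jog_arm", "payload": {"targets": [[0.6,0,0,-12,0,0,0],[0.6,0,0,-35,0,0,0],[0.6,0,0,-40,0,0,0],[0.6,-10,0,-30,0,0,2],[0.6,-30,0,-15,0,0,4]]}}

```text
t: 29.47
position: [0.5151, 0.3236, 0.1947]
tcp_rot: [0.728, 0.685, 0.002, -0.001]
contact_force: [0.8, 0.4, 0.6]
opening: 0.051
```

Run:
```python
from n import *
st()
s=plan((.48,-.02,.2),down(-33),op=.6,n=10)
s=plan((.46,-.30,.2),down(-68),start=s,op=.6,n=8)
```

```text
t 29.47 pos [0.5151 0.3236 0.1947] open 0.051 F [0.8 0.4 0.6]
R [[0.06, 0.998, 0.002], [0.998, -0.06, 0.004], [0.004, 0.002, -1.0]] q [ 0.25  0.46 -1.11  1.59  0.42  1.35 -0.97]
[0.6, -34.5, -1.4, -0.7, 0.01, -0.03, 2.95]
[0.6, -34.5, 0.4, -0.7, 0.01, -0.03, 2.95]
[0.6, -34.5, 2.1, -0.6, 0.01, -0.03, 2.95]
[0.6, -34.3, 3.9, -0.6, 0.01, -0.03, 2.95]
[0.6, -34.1, 5.7, -0.6, 0.01, -0.03, 2.95]
[0.6, -33.7, 7.4, -0.6, 0.01, -0.03, 2.95]
[0.6, -33.3, 9.1, -0.6, 0.01, -0.03, 2.95]
[0.6, -32.8, 10.9, -0.6, 0.01, -0.03, 2.95]
[0.6, -32.2, 12.5, -0.6, 0.01, -0.03, 2.95]
[0.6, -31.5, 14.2, -0.5, 0.01, -0.03, 2.95]
[0.6, -30.7, 17.0, 0.0, 0.0, 0.0, 4.38]
[0.6, -29.3, 19.3, 0.0, 0.0, 0.0, 4.38]
[0.6, -27.8, 21.4, 0.0, 0.0, 0.0, 4.38]
[0.6, -26.1, 23.5, 0.0, 0.0, 0.0, 4.38]
[0.6, -24.2, 25.4, 0.0, 0.0, 0.0, 4.38]
[0.6, -22.2, 27.2, 0.0, 0.0, 0.0, 4.38]
[0.6, -20.0, 28.8, 0.0, 0.0, 0.0, 4.38]
[0.6, -17.8, 30.2, 0.0, 0.0, 0.0, 4.38]
```

>>> {"api": "jog_arm", "payload": {"targets": [[0.6,-34,-1,0,0,0,3],[0.6,-34,0,0,0,0,3],[0.6,-34,2,0,0,0,3],[0.6,-34,4,0,0,0,3],[0.6,-34,6,0,0,0,3]]}}

```text
t: 29.88
position: [0.4992, 0.1559, 0.2045]
tcp_rot: [0.812, 0.583, 0.011, 0.001]
contact_force: [0.0, -0.8, -0.8]
opening: 0.0513
```

>>> {"api": "jog_arm", "payload": {"targets": [[0.6,-34,7,0,0,0,3],[0.6,-33,9,0,0,0,3],[0.6,-33,11,0,0,0,3],[0.6,-32,13,0,0,0,3],[0.6,-32,14,0,0,0,3]]}}

```text
t: 30.3
position: [0.4782, -0.0223, 0.2073]
tcp_rot: [0.884, 0.468, 0.013, 0.004]
contact_force: [0.7, -0.3, 0.8]
opening: 0.0511
```

>>> {"api": "jog_arm", "payload": {"targets": [[0.6,-31,17,0,0,0,4.4],[0.6,-28,18,0,0,0,4.4],[0.6,-26,20,0,0,0,4.4],[0.6,-20,20,0,0,0,4.4],[0.6,-10,15,0,0,0,4.4]]}}

```text
t: 30.72
position: [0.4657, -0.1801, 0.2128]
tcp_rot: [0.96, 0.28, 0.014, 0.009]
contact_force: [0.8, 0.4, 0.3]
opening: 0.0515
```

Run:
```python
from n import *
st()
it,dt=snap('top');X=cloud(dt,bot.camera_info('top'));x,y,z=X[...,0],X[...,1],X[...,2];ok=dt>0
print('handles');blob(ok&(x<.62)&(y>.15)&(z>.07)&(z<.1),X,8)
print('pan rim');blob(ok&(abs(x-.615)<.09)&(abs(y+.03)<.09)&(z>.089)&(z<.11),X,40)
print('ear');blob(ok&(abs(x-.615)<.06)&(y<-.103)&(y>-.19)&(z>.053)&(z<.072),X,40)
print('key');blob(ok&(abs(x-.474)<.07)&(abs(y+.34)<.08)&(z>.075)&(z<.1),X,5)
c=np.hstack([it[170:240,205:320],it[205:275,120:235]]);cv2.imwrite('pics/pan3.png',cv2.resize(c[...,::-1],None,fx=3.4,fy=3.4,interpolation=2))
s=plan((.46,-.29,.2),down(-68),op=.6,n=5)
```

```text
t 30.72 pos [ 0.4657 -0.1801  0.2128] open 0.0515 F [0.8 0.4 0.3]
R [[0.842, 0.538, 0.033], [0.538, -0.843, -0.009], [0.023, 0.025, -0.999]] q [ 1.19  0.02 -0.87  1.84  0.01  1.25 -0.69]
handles
39 [0.5319 0.2396 0.0873] rect mm [533.6 240.5] [10.1 32.9] 4.8
44 [0.5144 0.361  0.0879] rect mm [515.5 364.6] [11.3 34.3] 3.4
pan rim
260 [ 0.6145 -0.0209  0.0966] rect mm [611.6 -29. ] [140.5 137.5] 0.1
ear
357 [ 0.6131 -0.1379  0.0605] rect mm [ 614.4 -139.4] [70.6 69.1] 88.6
key
65 [ 0.4737 -0.3396  0.0887] rect mm [ 474.4 -339.9] [39.5 15.2] 27.0
[0.6, -12.3, 17.3, 2.8, 0.28, -0.29, 2.02]
[0.6, -11.7, 17.8, 2.7, 0.28, -0.29, 2.02]
[0.6, -11.0, 18.2, 2.7, 0.28, -0.29, 2.02]
[0.6, -10.4, 18.6, 2.7, 0.28, -0.29, 2.02]
[0.6, -9.7, 18.9, 2.6, 0.28, -0.29, 2.02]
```

View pics/pan3.png

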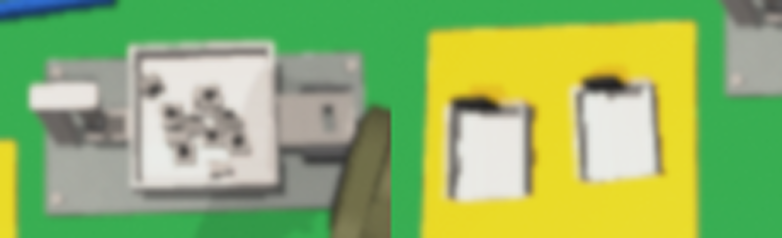

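>>> {"api": "jog_arm", "payload": {"targets": [[0.6,-12,20,3,0.5,-0.5,2],[0.6,-12,25,5,0.3,-0.3,2],[0.6,-8,28,5,0.3,-0.3,1],[0.6,-4,22,5,0.3,-0.3,0],[0.6,0,8,0,0,0,0]]}}

```text
t: 31.18
position: [0.4869, -0.2953, 0.2012]
tcp_rot: [0.972, 0.234, 0.001, 0.004]
contact_force: [0.1, -0.8, 0.0]
opening: 0.0513
```

>>> {"api": "jog_arm", "payload": {"targets": [[0.6,0,0,0,0,0,0],[0.6,0,0,0,0,0,0],[0.6,0,0,0,0,0,0],[0.6,0,0,0,0,0,0],[0.6,0,0,0,0,0,0]]}}

```text
t: 31.6
position: [0.4886, -0.2909, 0.204]
tcp_rot: [0.972, 0.237, 0.003, 0.004]
contact_force: [0.8, 0.3, 0.2]
opening: 0.0516
```

Run:
```python
from n import *
st()
im,d,X=look();x,y,z=X[...,0],X[...,1],X[...,2];ok=d>0
print('key');blob(ok&(abs(x-.474)<.07)&(abs(y+.34)<.08)&(z>.083)&(z<.1),X,30)
print('rack');blob(ok&(abs(x-.474)<.07)&(abs(y+.34)<.08)&(z>.036)&(z<.0425),X,200)
s=plan((.474,-.340,.12),down(-65),op=.6,n=5)
```

```text
t 31.6 pos [ 0.4886 -0.2909  0.204 ] open 0.0516 F [0.8 0.3 0.2]
R [[0.888, 0.46, 0.007], [0.46, -0.888, -0.007], [0.003, 0.01, -1.0]] q [ 1.19  0.24 -0.8   1.68  0.18  1.29 -0.74]
key
718 [ 0.4766 -0.3418  0.0906] rect mm [ 475.4 -342.9] [39.3 14.2] 23.6
rack
2481 [ 0.4858 -0.336   0.0409] rect mm [ 475.  -343.3] [70.7 60.2] 25.1
[0.6, -7.2, 7.2, 16.9, 0.11, -0.04, 0.48]
[0.6, -7.1, 7.3, 16.9, 0.11, -0.04, 0.48]
[0.6, -7.1, 7.4, 16.9, 0.11, -0.04, 0.48]
[0.6, -7.0, 7.5, 16.8, 0.11, -0.04, 0.48]
[0.6, -6.9, 7.6, 16.8, 0.11, -0.04, 0.48]
```

>>> {"api": "jog_arm", "payload": {"targets": [[0.5,-10,10,15,0,0,0.6],[0.5,-10,11,22,0,0,0.6],[0.5,-8,9,22,0,0,0.6],[0.5,-6,7,15,0,0,0.6],[0.5,-2,2,4,0,0,0]]}}

```text
t: 32.07
position: [0.4779, -0.3397, 0.129]
tcp_rot: [0.975, 0.22, 0.005, 0.009]
contact_force: [-1.1, -0.1, -0.1]
opening: 0.0425
```

Run:
```python
from n import *
st()
s=plan((.4752,-.3422,.053),down(-65.7),op=.5,n=4)
```

```text
t 32.07 pos [ 0.4779 -0.3397  0.129 ] open 0.0425 F [-1.1 -0.1 -0.1]
R [[0.903, 0.429, 0.013], [0.429, -0.903, -0.015], [0.006, 0.019, -1.0]] q [ 1.2   0.33 -0.75  1.74  0.25  1.15 -0.75]
[0.5, -1.0, -0.1, 19.0, 0.27, -0.08, 0.28]
[0.5, -1.0, -0.0, 19.0, 0.27, -0.08, 0.28]
[0.5, -0.9, 0.1, 19.0, 0.27, -0.08, 0.28]
[0.5, -0.9, 0.2, 19.0, 0.27, -0.08, 0.28]
```

>>> {"api": "jog_arm", "payload": {"targets": [[0.5,-1,0,18,0.5,-0.2,0.4],[0.5,-1,0,22,0.3,-0.1,0.3],[0.5,-1,0,20,0.3,0,0.3],[0.5,0,0,10,0,0,0],[0.5,0,0,3,0,0,0]]}}

```text
t: 32.48
position: [0.4773, -0.3406, 0.0571]
tcp_rot: [0.977, 0.213, 0.001, 0.001]
contact_force: [0.2, 0.1, 0.5]
opening: 0.0425
```

Run:
```python
from n import *
st()
s=plan((.4752,-.3422,.053),down(-65.7),op=.5,n=2)
```

```text
t 32.48 pos [ 0.4773 -0.3406  0.0571] open 0.0425 F [0.2 0.1 0.5]
R [[0.91, 0.415, 0.003], [0.415, -0.91, -0.002], [0.002, 0.004, -1.0]] q [ 1.17  0.43 -0.72  1.79  0.32  1.05 -0.81]
[0.5, -1.3, 0.3, 2.1, 0.1, -0.06, 0.12]
[0.5, -1.3, 0.3, 2.1, 0.1, -0.06, 0.12]
```

>>> {"api": "jog_arm", "payload": {"targets": [[0.5,-2,0,2,0,0,0],[0.5,-1,0,1,0,0,0],[0.3,0,0,0,0,0,0],[0.1,0,0,0,0,0,0],[0,0,0,0,0,0,0]], "newtons": 50}}

```text
t: 32.9
position: [0.4768, -0.3414, 0.0579]
tcp_rot: [0.977, 0.214, 0.003, 0.003]
contact_force: [0.3, -0.2, -0.9]
opening: 0.0136
```

>>> {"api": "jog_arm", "payload": {"targets": [[0,0,0,0,0,0,0],[0,0,0,0,0,0,0],[0,0,0,0,0,0,0],[0,0,0,0,0,0,0],[0,0,0,0,0,0,0]]}}

```text
t: 33.32
position: [0.4774, -0.3419, 0.0594]
tcp_rot: [0.977, 0.214, 0.004, 0.005]
contact_force: [1.0, 0.6, -1.0]
opening: 0.013
```

Run:
```python
from n import *
st()
im,d,X=look()
s=bot.get_state();M=R.from_quat(s['tcp_rot']).as_matrix()
print('key off in tool mm',M.T@(np.array([.4752,-.3422,.067])-s['position'])*1000,'yaw y',np.degrees(np.arctan2(M[1,1],M[0,1])))
```

```text
t 33.32 pos [ 0.4774 -0.3419  0.0594] open 0.013 F [ 1.   0.6 -1. ]
R [[0.908, 0.418, 0.009], [0.418, -0.908, -0.007], [0.005, 0.01, -1.0]] q [ 1.17  0.42 -0.72  1.79  0.32  1.04 -0.8 ]
key off in tool mm [-2.11630031 -0.64292437 -7.65772237] yaw y -65.29095345164896
```

>>> {"api": "jog_arm", "payload": {"targets": [[0,0,0,-10,0,0,0],[0,0,0,-30,0,0,0],[0,0,0,-38,0,0,1],[0,5,-5,-30,0,0,3],[0,15,-12,-10,0,0,3]]}}

```text
t: 33.78
position: [0.4838, -0.3209, 0.1791]
tcp_rot: [0.989, 0.149, 0.0, 0.002]
contact_force: [1.2, -0.3, -1.3]
opening: 0.013
```

Run:
```python
from n import *
st()
s=plan((.6143,-.165,.15),down(-89.5),op=0,n=8)
```

```text
t 33.78 pos [ 0.4838 -0.3209  0.1791] open 0.013 F [ 1.2 -0.3 -1.3]
R [[0.956, 0.295, 0.001], [0.295, -0.956, -0.003], [0.0, 0.003, -1.0]] q [ 1.18  0.28 -0.75  1.68  0.21  1.26 -0.89]
[0, 21.3, -13.8, 3.6, 0.02, -0.0, 2.08]
[0, 20.8, -14.6, 3.6, 0.02, -0.0, 2.08]
[0, 20.3, -15.3, 3.6, 0.02, -0.0, 2.08]
[0, 19.7, -16.1, 3.6, 0.02, -0.0, 2.08]
[0, 19.1, -16.8, 3.6, 0.02, -0.0, 2.08]
[0, 18.5, -17.4, 3.6, 0.02, -0.0, 2.08]
[0, 17.8, -18.1, 3.6, 0.02, -0.0, 2.08]
[0, 17.2, -18.7, 3.6, 0.02, -0.0, 2.08]
```

>>> {"api": "jog_arm", "payload": {"targets": [[0,21,-14,2,0,0,2.1],[0,21,-15,2,0,0,2.1],[0,20,-15,3,0,0,2.1],[0,20,-16,3,0,0,2.1],[0,19,-16,3,0,0,2.1]]}}

```text
t: 34.2
position: [0.5704, -0.2266, 0.177]
tcp_rot: [0.999, 0.048, 0.005, 0.008]
contact_force: [0.9, 0.2, -1.3]
opening: 0.0133
```

>>> {"api": "jog_arm", "payload": {"targets": [[0,16,-14,3,0,0,2],[0,10,-10,2,0,0,1],[0,3,-3,0,0,0,0],[0,0,0,0,0,0,0],[0,0,0,0,0,0,0]]}}

```text
t: 34.62
position: [0.602, -0.1878, 0.1749]
tcp_rot: [1.0, 0.026, 0.008, 0.006]
contact_force: [0.1, -0.0, -0.8]
opening: 0.0133
```

Run:
```python
from n import *
st()
s=plan((.6143,-.151,.14),down(-89.7),op=0,n=4)
```

```text
t 34.62 pos [ 0.602  -0.1878  0.1749] open 0.0133 F [ 0.1 -0.  -0.8]
R [[0.999, 0.052, 0.016], [0.052, -0.999, -0.011], [0.015, 0.012, -1.0]] q [ 0.86  0.39 -0.76  1.57  0.29  1.27 -1.47]
[0, 3.4, -9.1, 8.7, 0.17, -0.22, 0.67]
[0, 3.3, -9.2, 8.7, 0.17, -0.22, 0.67]
[0, 3.3, -9.2, 8.7, 0.17, -0.22, 0.67]
[0, 3.2, -9.2, 8.7, 0.17, -0.22, 0.67]
```

Run:
```python
from n import *
st()
info=bot.camera_info('wrist')
im,d,X=look('w4.png');x,y,z=X[...,0],X[...,1],X[...,2];ok=d>0
print('ear top');blob(ok&(abs(x-.613)<.04)&(y<-.10)&(y>-.19)&(z>.058)&(z<.064),X,200)
print('key');blob(ok&(abs(x-.60)<.05)&(abs(y+.188)<.03)&(z>.10)&(z<.2),X,50)
print('pan rim');blob(ok&(abs(x-.615)<.09)&(abs(y+.03)<.09)&(z>.093)&(z<.102),X,100)
# slot hole: below ear, in predicted window
u,v=px((.6122,-.151,.061),info);print('slot pix',u,v)
np.savez('w4.npz',im=im,d=d,X=X,R=info['R'],t=info['t'],K=info['mtx'])
```

```text
t 34.62 pos [ 0.602  -0.1878  0.1749] open 0.0133 F [ 0.1 -0.  -0.8]
R [[0.999, 0.052, 0.016], [0.052, -0.999, -0.011], [0.015, 0.012, -1.0]] q [ 0.86  0.39 -0.76  1.57  0.29  1.27 -1.47]
ear top
5370 [ 0.6152 -0.1359  0.0619] rect mm [ 608.7 -139.4] [69.5 78.4] 0.7
key
2327 [ 0.6128 -0.1873  0.186 ] rect mm [ 610.5 -187.6] [19.5 40.6] 2.4
pan rim
3728 [ 0.6106 -0.0819  0.0977] rect mm [612.5 -39.9] [138.7 123.1] 0.7
slot pix 230.5578687045071 195.54032285887052
```

View pics/w4.png

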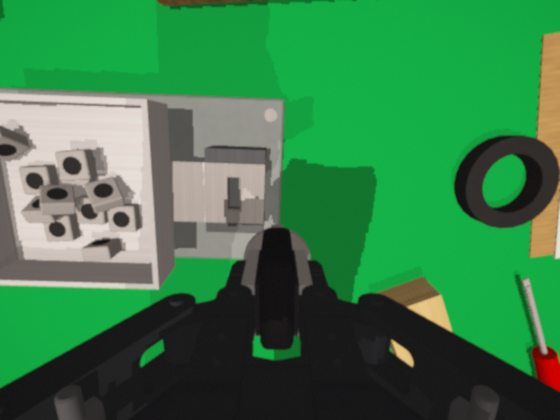

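Run:
```python
from h import *
D=np.load('w4.npz');im,d,X=D['im'],D['d'],D['X']
g=cv2.cvtColor(im,cv2.COLOR_RGB2GRAY)
K,Rm,t=D['K'],D['R'],D['t']
u0,v0=222,170
w=g[170:228,212:258]; m=(w<105).astype(np.uint8)
n,l,s,c=cv2.connectedComponentsWithStats(m)
print(s[1:],c[1:])
C=-Rm.T@t
def ray(u,v,z=.061):
    r=Rm.T@np.array([(u-K[0,2])/K[0,0],(v-K[1,2])/K[1,1],1]);return C+r*(z-C[2])/r[2]
i=max(range(1,n),key=lambda i:s[i,4] if abs(c[i][0]-20)<8 else 0)
pts=np.argwhere(l==i)[:,::-1]+[212,170]
P=np.array([ray(u,v) for u,v in pts]);r=cv2.minAreaRect((P[:,:2]*1000).astype(np.float32));print(r)
for row in range(172,224,3): print(row,g[row,222:248].tolist())
```

```text
[[  0   8  46  50 734]] [[20.32697548 36.55449591]]
((605.98095703125, -153.79019165039062), (42.002593994140625, 38.31222152709961), 2.745211601257324)
172 [179, 179, 181, 181, 181, 179, 179, 179, 180, 183, 182, 180, 180, 180, 178, 178, 179, 179, 179, 179, 179, 179, 179, 179, 180, 180]
175 [178, 179, 181, 181, 179, 176, 175, 175, 176, 179, 179, 178, 179, 179, 177, 176, 177, 178, 178, 179, 180, 179, 179, 179, 180, 180]
178 [177, 179, 180, 179, 165, 124, 88, 82, 89, 92, 94, 95, 96, 97, 95, 99, 118, 146, 163, 176, 179, 178, 178, 179, 179, 179]
181 [177, 178, 180, 178, 164, 120, 77, 70, 78, 81, 82, 81, 82, 82, 82, 86, 110, 142, 161, 174, 178, 178, 178, 178, 179, 179]
184 [177, 177, 179, 178, 163, 119, 77, 70, 79, 82, 82, 82, 82, 82, 82, 88, 112, 144, 161, 174, 178, 178, 177, 177, 178, 178]
187 [176, 177, 179, 177, 162, 118, 76, 70, 78, 82, 81, 81, 83, 82, 82, 87, 112, 144, 161, 174, 179, 180, 180, 181, 180, 178]
190 [176, 177, 179, 177, 161, 119, 76, 70, 78, 80, 81, 82, 82, 83, 83, 83, 87, 104, 139, 171, 184, 194, 197, 197, 193, 184]
193 [175, 176, 177, 176, 162, 118, 77, 70, 78, 81, 82
[... 592 characters left out ...]
, 68, 68, 68, 69, 66, 63, 63, 63, 63, 64, 70, 86, 107, 124, 127, 128, 128, 130, 129]
211 [170, 157, 120, 100, 98, 97, 96, 96, 98, 98, 97, 95, 96, 96, 95, 94, 95, 97, 103, 112, 124, 128, 128, 129, 129, 129]
214 [171, 157, 120, 100, 98, 98, 98, 97, 99, 100, 99, 97, 97, 97, 97, 97, 100, 109, 124, 128, 128, 127, 128, 129, 129, 129]
217 [172, 167, 156, 141, 112, 98, 98, 97, 98, 100, 99, 97, 98, 97, 96, 97, 99, 109, 124, 128, 128, 127, 127, 129, 129, 129]
220 [172, 172, 171, 158, 119, 99, 97, 97, 98, 100, 99, 98, 98, 97, 97, 97, 101, 111, 125, 128, 128, 127, 127, 128, 129, 129]
223 [121, 122, 121, 115, 102, 90, 73, 69, 69, 71, 70, 70, 69, 70, 74, 80, 90, 102, 106, 104, 101, 99, 101, 104, 105, 106]
```

Run:
```python
from h import *
D=np.load('w4.npz');K,Rm,t=D['K'],D['R'],D['t'];C=-Rm.T@t
def ray(u,v,z=.061):
    r=Rm.T@np.array([(u-K[0,2])/K[0,0],(v-K[1,2])/K[1,1],1]);return C+r*(z-C[2])/r[2]
for p in [(227.2,193),(239.7,193),(233.3,177),(233.3,209.7),(233.4,193.3)]: print(p,np.round(ray(*p)*1000,1))
X=D['X'];z=X[...,2]
# key handle top & collar in wrist image
m=(abs(X[...,0]-.60)<.05)&(abs(X[...,1]+.188)<.04)
for lo,hi in [(.195,.215),(.15,.165)]:
    q=X[m&(z>lo)&(z<hi)];
    if len(q): print(lo,len(q),np.round([q.min(0),q.max(0),q.mean(0)],4).tolist())
c=m&(z>.14)&(z<.215);h=np.histogram(z[c],bins=15);print(h[0],np.round(h[1],3))
```

```text
(227.2, 193) [ 614.2 -148.2   61. ]
(239.7, 193) [ 614.7 -158.5   61. ]
(233.3, 177) [ 627.8 -153.    61. ]
(233.3, 209.7) [ 600.2 -153.5   61. ]
(233.4, 193.3) [ 614.2 -153.3   61. ]
0.195 5017 [[0.5796, -0.2079, 0.195], [0.6202, -0.1672, 0.215], [0.6048, -0.1877, 0.2073]]
0.15 533 [[0.6001, -0.2062, 0.1582], [0.6192, -0.1708, 0.1649], [0.6097, -0.1882, 0.1624]]
[   6    0    0   24  509   74   95  104  255  372  403  457  520 3237
  802] [0.14  0.145 0.15  0.155 0.16  0.165 0.17  0.175 0.18  0.185 0.19  0.195
 0.2   0.205 0.21  0.215]
```

Run:
```python
from n import *
s=plan((.616,-.1533,.115),down(-89.3),op=0,n=5)
```

```text
[0, 3.0, -7.0, 12.0, 0.14, -0.18, 0.45]
[0, 3.0, -7.0, 12.0, 0.14, -0.18, 0.45]
[0, 3.0, -7.0, 12.0, 0.14, -0.18, 0.45]
[0, 2.9, -7.0, 12.0, 0.14, -0.18, 0.45]
[0, 2.9, -7.0, 12.0, 0.14, -0.18, 0.45]
```

>>> {"api": "jog_arm", "payload": {"targets": [[0,4,-9,14,0.3,-0.4,0.7],[0,4,-9,15,0.3,-0.4,0.7],[0,4,-8,14,0.2,-0.2,0.5],[0,2,-5,8,0,0,0.3],[0,0,0,0,0,0,0]]}}

```text
t: 35.08
position: [0.613, -0.1667, 0.1246]
tcp_rot: [1.0, -0.0, -0.001, 0.002]
contact_force: [-0.2, -0.5, -0.6]
opening: 0.0133
```

Run:
```python
from n import *
st()
s=plan((.616,-.1533,.108),down(-89.3),op=0,n=3)
```

```text
t 35.08 pos [ 0.613  -0.1667  0.1246] open 0.0133 F [-0.2 -0.5 -0.6]
R [[1.0, -0.001, -0.002], [-0.001, -1.0, -0.004], [-0.002, 0.004, -1.0]] q [ 0.79  0.46 -0.74  1.6   0.33  1.21 -1.58]
[0, 1.0, -4.5, 5.5, 0.08, 0.03, -0.25]
[0, 1.0, -4.5, 5.5, 0.08, 0.03, -0.25]
[0, 1.0, -4.5, 5.5, 0.08, 0.03, -0.25]
```

>>> {"api": "jog_arm", "payload": {"targets": [[0,1,-6,5,0,0,-0.5],[0,1,-5,5,0,0,-0.3],[0,1,-4,4,0,0,0],[0,0,-1,1,0,0,0],[0,0,0,0,0,0,0]]}}

```text
t: 35.5
position: [0.6154, -0.1535, 0.11]
tcp_rot: [1.0, 0.006, -0.0, 0.004]
contact_force: [1.0, 0.0, -2.0]
opening: 0.0133
```

>>> {"api": "jog_arm", "payload": {"targets": [[0,0,0,0,0,0,0],[0,0,0,0,0,0,0],[0,0,0,0,0,0,0],[0,0,0,0,0,0,0],[0,0,0,0,0,0,0]]}}

```text
t: 35.92
position: [0.6161, -0.1542, 0.1114]
tcp_rot: [1.0, 0.005, 0.001, 0.004]
contact_force: [0.1, -0.3, -0.6]
opening: 0.0132
```

Run:
```python
from n import *
st()
im,d,X=look('w5.png');z=X[...,2];m=(abs(X[...,0]-.612)<.05)&(abs(X[...,1]+.153)<.05)
q=X[m&(z>.085)&(z<.106)];h=np.histogram(q[:,2],bins=12);print(h[0],np.round(h[1],3))
q=X[m&(z>.096)&(z<.104)];print(len(q),np.round([q.min(0),q.max(0),q.mean(0)],4).tolist())
c=im[120:330,150:400];cv2.imwrite('pics/w5c.png',cv2.resize(c[...,::-1],None,fx=2.8,fy=2.8,interpolation=2))
s=plan((.616,-.1533,.108),down(-89.3),op=0,n=1)
```

```text
t 35.92 pos [ 0.6161 -0.1542  0.1114] open 0.0132 F [ 0.1 -0.3 -0.6]
R [[1.0, 0.011, 0.001], [0.011, -1.0, -0.009], [0.001, 0.009, -1.0]] q [ 0.77  0.47 -0.74  1.61  0.34  1.19 -1.6 ]
[  2  13  21  25 149 262  57   2  13  22  19  12] [0.094 0.095 0.096 0.097 0.098 0.099 0.1   0.101 0.102 0.103 0.104 0.105
 0.106]
544 [[0.614, -0.1727, 0.096], [0.6339, -0.1368, 0.1039], [0.624, -0.1547, 0.0991]]
[0, -0.1, -1.0, 3.4, 0.51, -0.08, -0.09]
```

View pics/w5c.png

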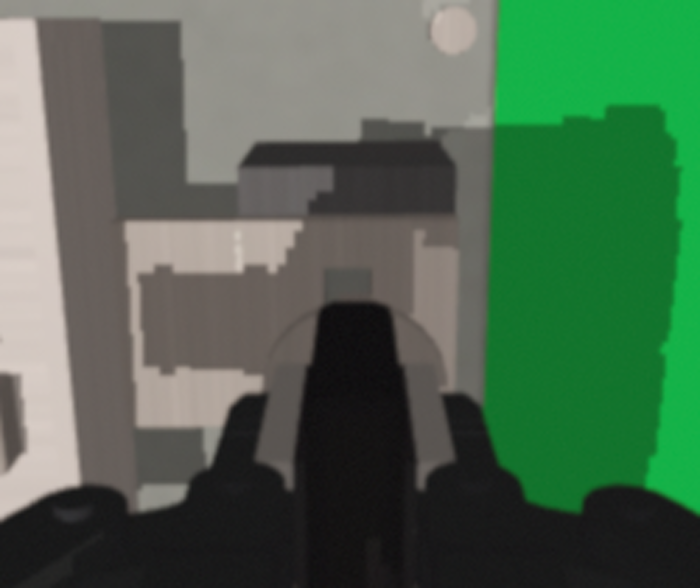

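>>> {"api": "jog_arm", "payload": {"targets": [[0,-0.7,-1.5,3,0.5,0,0],[0,0,-0.5,4,0,0,0],[0,0,0,4,0,0,0],[0,0,0,3,0,0,0],[0,0,0,0,0,0,0]]}}

```text
t: 36.38
position: [0.6152, -0.1525, 0.0959]
tcp_rot: [1.0, 0.005, 0.001, -0.0]
contact_force: [-0.2, 0.4, -0.6]
opening: 0.0131
```

Run:
```python
from n import *
st()
s=plan((.6155,-.1528,.0785),down(-89.3),op=0,n=4)
```

```text
t 36.38 pos [ 0.6152 -0.1525  0.0959] open 0.0131 F [-0.2  0.4 -0.6]
R [[1.0, 0.01, 0.001], [0.01, -1.0, 0.001], [0.001, -0.001, -1.0]] q [ 0.77  0.48 -0.73  1.63  0.35  1.16 -1.6 ]
[0, 0.1, 0.1, 4.4, -0.01, -0.02, -0.03]
[0, 0.1, 0.1, 4.4, -0.01, -0.02, -0.03]
[0, 0.1, 0.1, 4.4, -0.01, -0.02, -0.03]
[0, 0.1, 0.1, 4.4, -0.01, -0.02, -0.03]
```

>>> {"api": "jog_arm", "payload": {"targets": [[0,0,0,4,0,0,0],[0,0,0,4,0,0,0],[0,0,0,4,0,0,0],[0,0,0,3,0,0,0],[0,0,0,0,0,0,0]]}}

```text
t: 36.8
position: [0.6148, -0.1523, 0.0786]
tcp_rot: [1.0, 0.005, 0.0, -0.001]
contact_force: [-0.3, -0.2, -1.3]
opening: 0.0132
```

Run:
```python
from n import *
st()
```

```text
t 36.8 pos [ 0.6148 -0.1523  0.0786] open 0.0132 F [-0.3 -0.2 -1.3]
R [[1.0, 0.01, 0.0], [0.01, -1.0, 0.001], [0.0, -0.001, -1.0]] q [ 0.77  0.5  -0.73  1.64  0.36  1.13 -1.61]
```

>>> {"api": "jog_arm", "payload": {"targets": [[0,0,0,1.5,0,0,0],[0,0,0,0,0,0,0],[0,0,0,0,0,0,0],[0,0,0,0,0,0,0],[0,0,-0.1,0,0,0,-3]]}}

```text
t: 37.22
position: [0.6159, -0.1522, 0.0792]
tcp_rot: [1.0, 0.032, 0.001, 0.0]
contact_force: [0.2, -0.0, -1.0]
opening: 0.0134
```

>>> {"api": "jog_arm", "payload": {"targets": [[0,0,-0.1,0,0,0,-6],[0,0,-0.1,0,0,0,-6],[0,0,-0.1,0,0,0,-6],[0,0,-0.1,0,0,0,-6],[0,0,-0.1,0,0,0,-6]]}}

```text
t: 37.63
position: [0.6157, -0.1518, 0.0787]
tcp_rot: [0.954, 0.301, 0.001, 0.001]
contact_force: [1.3, -0.2, -1.4]
opening: 0.0133
```

Run:
```python
from n import *
st()
s=plan((.6143,-.1518,.078),down(1),op=0,n=9)
```

```text
t 37.63 pos [ 0.6157 -0.1518  0.0787] open 0.0133 F [ 1.3 -0.2 -1.4]
R [[0.819, 0.574, 0.002], [0.574, -0.819, -0.001], [0.001, 0.002, -1.0]] q [ 0.84  0.54 -0.84  1.64  0.44  1.15 -1.07]
[0, -0.1, -0.1, 0.1, 0.02, -0.0, -6.22]
[0, -0.1, -0.1, 0.1, 0.02, -0.0, -6.22]
[0, -0.1, -0.1, 0.1, 0.02, -0.0, -6.22]
[0, -0.1, -0.1, 0.1, 0.02, -0.0, -6.22]
[0, -0.1, -0.1, 0.1, 0.02, -0.0, -6.22]
[0, -0.1, -0.1, 0.1, 0.02, -0.0, -6.22]
[0, -0.0, -0.2, 0.1, 0.02, -0.0, -6.22]
[0, -0.0, -0.2, 0.1, 0.02, -0.0, -6.22]
[0, -0.0, -0.2, 0.1, 0.02, -0.0, -6.22]
```

>>> {"api": "jog_arm", "payload": {"targets": [[0,0,-0.1,0,0,0,-6.5],[0,0,-0.1,0,0,0,-6.5],[0,0,-0.1,0,0,0,-6.5],[0,0,-0.1,0,0,0,-6.5],[0,0,-0.1,0,0,0,-6.5]]}}

```text
t: 38.05
position: [0.6157, -0.1513, 0.0784]
tcp_rot: [0.823, 0.567, 0.001, 0.001]
contact_force: [-0.1, 1.2, -0.9]
opening: 0.0132
```

>>> {"api": "jog_arm", "payload": {"targets": [[0,0,0,0,0,0,-6],[0,0,0,0,0,0,-6],[0,0,0,0,0,0,-4],[0,0,0,0,0,0,0],[0,0,0,0,0,0,0]]}}

```text
t: 38.47
position: [0.616, -0.151, 0.0784]
tcp_rot: [0.731, 0.682, 0.002, 0.001]
contact_force: [-0.4, 0.3, 0.2]
opening: 0.0135
```

Run:
```python
from n import *
st()
s=plan((.6143,-.1518,.078),down(1),op=0,n=3)
```

```text
t 38.47 pos [ 0.616  -0.151   0.0784] open 0.0135 F [-0.4  0.3  0.2]
R [[0.069, 0.998, 0.004], [0.998, -0.069, 0.002], [0.002, 0.004, -1.0]] q [ 0.95  0.62 -1.02  1.64  0.56  1.2  -0.26]
[0, -0.3, -0.5, 0.1, 0.08, -0.04, -1.65]
[0, -0.3, -0.5, 0.1, 0.08, -0.04, -1.65]
[0, -0.3, -0.6, 0.1, 0.08, -0.04, -1.65]
```

>>> {"api": "jog_arm", "payload": {"targets": [[0,0,-0.3,0,0,0,-3],[0,0,-0.3,0.5,0,0,-2],[0,0,0,0.5,0,0,0],[0,0,0,0,0,0,0],[0,0,0,0,0,0,0]]}}

```text
t: 38.88
position: [0.6158, -0.151, 0.0784]
tcp_rot: [0.703, 0.711, 0.002, 0.002]
contact_force: [1.3, 0.5, 0.3]
opening: 0.0134
```

>>> {"api": "jog_arm", "payload": {"targets": [[0.15,0,0,0,0,0,0],[0.3,0,0,0,0,0,0],[0.4,0,0,0,0,0,0],[0.4,0,0,0,0,0,0],[0.4,0,0,0,0,0,0]]}}

```text
t: 39.3
position: [0.6159, -0.1515, 0.0779]
tcp_rot: [0.704, 0.71, 0.002, 0.002]
contact_force: [1.2, -0.4, 0.7]
opening: 0.0341
```

>>> {"api": "jog_arm", "payload": {"targets": [[0.4,0,0,-8,0,0,0],[0.4,0,0,-20,0,0,0],[0.4,0,0,-35,0,0,0],[0.4,0,0,-38,0,0,0],[0.4,-20,-10,-20,0,0,0]]}}

```text
t: 39.72
position: [0.6028, -0.1658, 0.1988]
tcp_rot: [0.701, 0.713, 0.001, -0.004]
contact_force: [0.1, 1.9, 1.3]
opening: 0.0343
```

>>> {"api": "jog_arm", "payload": {"targets": [[0.4,-30,-10,0,0,0,0],[0.4,-30,-10,0,0,0,0],[0.4,-10,0,0,0,0,0],[0.4,0,0,0,0,0,0],[0.4,0,0,0,0,0,0]]}}

```text
t: 40.13
position: [0.5862, -0.2417, 0.2094]
tcp_rot: [0.702, 0.712, 0.003, 0.003]
contact_force: [-0.5, 1.6, 0.2]
opening: 0.0342
```

Run:
```python
from n import *
st()
im,d,X=look('w6.png');x,y,z=X[...,0],X[...,1],X[...,2];ok=d>0
print('key w');blob(ok&(abs(x-.614)<.04)&(abs(y+.153)<.04)&(z>.104)&(z<.118),X,30)
it,dt=snap('top');X=cloud(dt,bot.camera_info('top'));x,y,z=X[...,0],X[...,1],X[...,2];ok=dt>0
print('key t');blob(ok&(abs(x-.614)<.04)&(abs(y+.153)<.04)&(z>.104)&(z<.118),X,5)
print('pan rim');blob(ok&(abs(x-.615)<.09)&(abs(y+.03)<.09)&(z>.089)&(z<.11),X,40)
print('handles');blob(ok&(x<.62)&(y>.15)&(z>.07)&(z<.1),X,8)
c=np.hstack([it[170:240,205:320],it[205:275,120:235]]);c=cv2.resize(c,(560,170),interpolation=2)
cv2.imwrite('pics/fin.png',np.vstack([c,im])[...,::-1])
```

```text
t 40.13 pos [ 0.5862 -0.2417  0.2094] open 0.0342 F [-0.5  1.6  0.2]
R [[-0.013, 1.0, 0.008], [1.0, 0.013, 0.0], [0.0, 0.008, -1.0]] q [ 1.16  0.52 -1.11  1.5   0.46  1.4   0.04]
key w
1153 [ 0.6154 -0.1533  0.1117] rect mm [ 616.1 -153.5] [14.3 39.7] 0.7
key t
59 [ 0.6151 -0.1515  0.1105] rect mm [ 615.1 -151.9] [39.  14.5] 88.7
pan rim
265 [ 0.6134 -0.0224  0.0968] rect mm [611.5 -29.1] [138.6 137.3] 0.6
handles
42 [0.5323 0.2395 0.0873] rect mm [534.2 240.9] [11.3 31.7] 2.9
44 [0.5142 0.362  0.087 ] rect mm [515.6 364.9] [10.8 35.2] 2.0
```

View pics/fin.png

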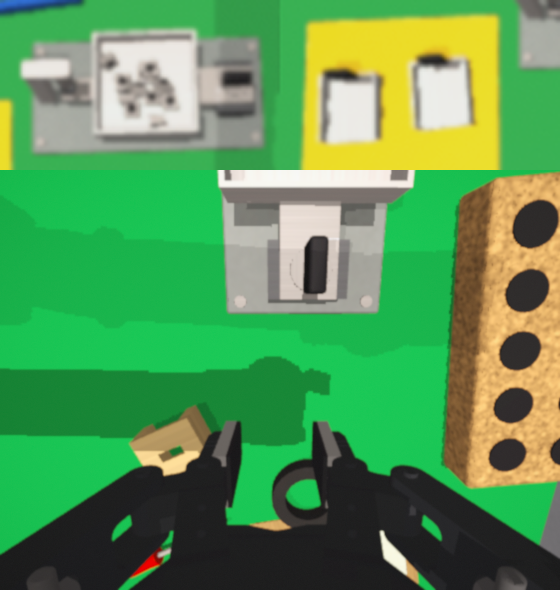

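```bash
python3 -c "
from plant import bot
print(bot.close_job())"
```

```text
the job is handed in; nothing more can be done
None
```

I handed the job in at about 40 s of robot time. The hand-in gives no verdict, so what follows rests on my own last camera checks.

**What I did:**
1. Picked the three loose nuts off the table into the pan.
2. Tipped out both scoops over the pan and stood them back on the mat.
3. Took the key from its rack, passed it down through both slots, turned it 90° and released it.

**Last checks:**
- **Pan:** the rim is at 96.8 mm, where 97 mm means fully down on the stop. It already read 96.6 mm before the key was inserted, so the nuts' weight alone sank it.
- **Key:** it stands at 90° to the slot, with its handle centre about 27.5 mm above the slot. It sits within about 2 mm of the slot centre sideways.
- **Scoops:** both are empty and on the mat, with handle tops at about 87 mm, where 88 mm is expected for standing flat.
- **Table:** no nut shows on the table in the last pictures. I did not measure the meter, screwdriver or tape roll again; the arm met no unexpected force on the way.

**Less certain:**
- **Nut count:** I could count only 10 nuts one by one in the pan because they lie in a heap. The 11th follows from having seen 7 before the second pour and an empty scoop after it.
- **Camera disagreement:** the top and wrist cameras disagreed by 2–3 mm on positions. For the key insertion I used the wrist camera, and the key went in with no noticeable force.

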